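Load the lift table and set its valve to float

TASK

Stand every flanged aluminium casting from the green rubber mat flat, flange down, on the deck of the blue hydraulic lift table, and pull the red-headed locking pin up out of its yellow socket beside the valve lever and lay it down inside the blue tray. Only when all castings are on the deck and the pin lies in the tray, push the black-gripped lever away from the robot, past the stiff detent, until it stays in its float notch and the deck has sunk. Leave the other objects on the granite where they are.

Things in the scene. Friction and masses are not known exactly. Their poses are not given: they have to be found in the camera images.
- deck: Deck of the blue lift table, 280 (x) by 200 (y) mm; origin at the centre of its flat top face, z up. A rim 6 mm wide and 6 mm high leaves 268 by 188 mm inside. The top face is 75 mm above the granite at lever angle 0 and is lowered by the lever, 20 mm per rad, so about 14 mm at float. The table is fixed and may stand left or right of the valve.
- mat: Green rubber mat, 300 (its x) by 220 (its y) mm, 4 mm thick, fixed; origin at the centre of its underside. The castings start on it. It lies on the other side of the valve from the lift table.
- tray: Loose blue open tray, 110 (its x) by 170 (its y) by 28 mm high, walls and floor about 4 mm, 0.7 kg; origin at the centre of its underside.
- valve: Fixed grey valve block on a 100 by 190 mm steel foot; origin on the granite under the lever's pivot. Its x axis is the direction in which the lever is to be pushed (away from the robot, within 15 degrees). The pivot axis lies along its y, 70 mm above the granite. The lever at rest stands up to 230 mm above the granite.
- pin_socket (a point): Middle of the mouth of the yellow pin socket on the valve's foot, 75 mm along the valve's +y and 3.5 mm along its +x from the valve origin. Socket 48 mm square, hole 18 mm square; mouth 70 mm and hole floor 30 mm above the granite.
- lever_grip (a point): Middle of the lever's black cylindrical grip (28 mm diameter, 80 mm long, from 78 to 158 mm from the pivot; the point is 125 mm from it). Below is a 12 mm steel shaft. A red crossbar (10 mm thick, 45 mm from the pivot) reaches 90 mm from the lever along the valve's +y and runs into the pin if the pin is in its socket.
- lever (a joint): Lever angle, rad; grows when pushed along the valve's +x. About 0 (-0.13 to 0.25) is hold, leaning 0.35 rad towards the robot at 0: it turns with about 4 N at the grip and stays where left. From 0.25 the detent needs about 11 N (more if pushed fast); let go before its crest at 0.5 it springs back to about 0.25. Past 0.5 it snaps to the stop, 0.68 (float), and stays. The pin blocks it at 0.2.
- pin: Steel locking pin, 130 mm long, 0.16 kg: shaft 14 mm diameter by 100 mm, then a red head 26 mm diameter by 30 mm. Origin at the tip, z axis along the pin towards the head. It starts standing upright, 40 mm deep in the yellow socket, with 2 mm play all round, so its head spans 130 to 160 mm above the granite.
- pin_head (a point): Centre of the pin's red head, 115 mm from the tip.
- pin_tip (a point): Tip of the pin (centre of its end face).
- datum_ball: Bystander: white reference ball on a stem, 60 mm foot, 102 mm high; origin under its centre. Leave alone.
- pendant: Bystander: black joystick pendant, 110 by 170 by 35 mm with an 85 mm high stick; origin under its centre. Leave alone.
- gauge_case: Bystander: plywood gauge case, 160 by 90 by 35 mm; origin under its centre. Leave alone.
- casting1: Aluminium flanged casting, 0.2 to 0.4 kg: round flange 76 mm diameter by 18 mm thick, with a round boss 36 mm diameter above it, 60 mm high in all; origin at the centre of the flange's underside, z up through the boss. May be absent.
- casting2: Aluminium flanged casting, 0.2 to 0.4 kg: round flange 76 mm diameter by 18 mm thick, with a round boss 36 mm diameter above it, 60 mm high in all; origin at the centre of the flange's underside, z up through the boss. May be absent.
- casting3: Aluminium flanged casting, 0.2 to 0.4 kg: round flange 76 mm diameter by 18 mm thick, with a round boss 36 mm diameter above it, 60 mm high in all; origin at the centre of the flange's underside, z up through the boss. May be absent.
- casting4: Aluminium flanged casting, 0.2 to 0.4 kg: round flange 76 mm diameter by 18 mm thick, with a round boss 36 mm diameter above it, 60 mm high in all; origin at the centre of the flange's underside, z up through the boss. May be absent.
- casting5: Aluminium flanged casting, 0.2 to 0.4 kg: round flange 76 mm diameter by 18 mm thick, with a round boss 36 mm diameter above it, 60 mm high in all; origin at the centre of the flange's underside, z up through the boss. May be absent.
Things that resemble listed ones, but are neither listed nor needed, are in the scene too. Of the things like the pin, leave any that is purple; of the rest the smaller one is meant. Leave any purple look-alike of the casting3 alone.

How it is judged:
By the outcome, as a careful person would: the job done as asked, in the order asked, and still so for the second after the job is handed in, with the robot touching nothing.
Of casting1, casting2, casting3, casting4, casting5 only 3 to 5 are there at a start; the rules pass over those that are not, and their reading is None.
At some moment in a run one of casting1, casting2, casting3, casting4, casting5, tray may be knocked a few centimetres aside while the robot is not near it.
It also fails if it takes over 210 s, if anything falls off the work surface, if the arm or the gripper's body presses on something with over 40 N, if the wrist force passes 120 N, or if a joint passes its speed limit or range.

ROBOT

A 6-joint arm with a two-finger parallel gripper is mounted at the origin on the work surface. World frame = base frame: x ahead of the robot, y to its left, z up, the work surface at z = 0. Lengths are in m, angles in rad, forces in N, time in s.
With the tool pointing down it reaches from about 0.325 to 0.9 m from the base axis. Payload 3.5 kg.
Tool frame: the origin (TCP) lies between the finger pads; the fingertips stand tcp_to_tips ahead of it and the grasp point (between the pads) lies 8 mm behind it (tcp_to_tips is the distance from the TCP to the fingertips, in m); x points along the fingers, y is the direction in which the jaws open and shut, and the axes are right-handed (so a half turn about x gives the same grasp; the last joint's range is limited). The gripper opens to 85 mm and grips with 20 to 120 N. Pads are 22 mm wide; open, the fingers measure 114 mm over their backs; the gripper's body (76 mm by 85 mm) begins 54 mm behind the grasp point. The pads swing forward as they close: fully open they stand 13 mm farther back than shut.
Start: joints at [1.046, 0.276, -0.026, 1.268, 0, 1.467], TCP at [0.256, 0.57, 0.242] pointing down, gripper open.
Joint ranges: [-3.12, 3.12], [-0.85, 1.88], [-1.08, 1.24], [-1.95, 2.15], [-1.57, 1.53], [-3.14, 3.14]. Speed limits (rad/s): [2.57, 2.57, 3.14, 3.14, 3.14, 3.14].

INTERFACE

Orientations are given as a rotation vector (axis times angle).
In Python, from workcell import sense, read_camera, sign_off, boxes_of, place_of, tcp_to_tips gives the robot as it stands.
- The arm moves only by the shell command python3 -m handwheel 'ROWS' [FORCE]. ROWS is JSON, a list of rows, each a list of 7 numbers: the shift along the tool's x, y, z in mm, then the turn, a rotation vector about the tool's x, y, z in rad, then the opening, from 0 (shut) to 1 (fully open). A call has 1 to 8 rows; each row shifts and turns the commanded pose from where the row before left it, along the tool's axes as they then stand; what a row does not reach is not made up. A row lasts 1/10 s, in which the tool goes at most 50 mm and 8.59 degrees, less where a joint would pass 70% of its speed; a pose out of reach is approached as far as the arm can. A call is refused whole if a number of a shift passes 50 or a number of a turn 0.15, either way. A call with a gripper value outside its range is refused whole. The fingers move at their own pace and stop on an object; FORCE is the grip in N (left out, the last holds). Time passes only in rows, so rows that do not move let the fingers close. It gives the time, the measured TCP pose, the force and the opening at its end, in the units of the state.
- sense(): the state, without advancing time (a new reading comes with each control period).
- read_camera(name): name is "scene" or "top" or "wrist"; returns a dict with "color" (400x640x3 uint8, blue, green, red), "mtx" (3x3 intrinsics, pixels), "xyz" and "orientation" of the camera in the world. Camera axes: x right, y up, looking along -z (the intrinsics and any distortion apply to the point x, -y, -z); pixel columns grow to the right and rows downward; lengths in m; the calibration is good to about 2 mm. A picture is of the moment at which its call begins. There is no depth.
- sign_off(): hands the job in, once; it reports no verdict.
Trained networks look in a picture, given as the dict that the camera call returned (one of the last four; its "shot" number tells which), for a name from the list of things; names that differ only in an ending like _2 or _b are one class to them, and where a whole thing is asked for, a point or a joint stands for the part that bears it (a point fixed in the world has none). Each returns a list of dicts, best first, with "score" (0 to 1); they miss things now and then, are a little off and sometimes report something else, mostly with a low value. They report only what shows in the picture. A call takes as long as a camera call. They do not tell look-alikes from the thing itself.
- boxes_of(picture, label): "at" ([column, row] in pixels, amid what is visible of it).
- place_of(picture, label): "at" ([column, row] in pixels: a listed point, or the origin of a listed thing).
The state is a dict: "time": time; "q": joint angles; "joint_velocities": joint speeds; "joint_torque": joint torques, N m; "position": TCP position; "orientation": TCP orientation; "ft_force": force on the tool from outside, world axes, zero at the start; "ft_torque": the same for the moment, N m; "width": finger opening in m.
Only numpy, scipy, OpenCV 4.12 (cv2) and the standard library are available. Lean on these libraries where they do the work, as an engineer would, in place of code of your own. Each camera call takes 0.05 s, during which the arm holds its last target.

## Working session

There is one attempt and no reset: what is moved stays moved. The work goes in short steps, Python scripts to look and compute and a shell command to move; the robot and the scene stay as the last step left them, time stands still between calls to the robot, and variables do not carry over. Pictures are saved under pics/ and viewed, and the job is handed in when it is done.

```bash
ls; mkdir -p pics; python3 - <<'E'
from workcell import *
import cv2
s=sense(); print({k:(v if not hasattr(v,'__len__') else [round(float(x),4) for x in v]) for k,v in s.items()})
print(tcp_to_tips)
for n in ("scene","top"):
    p=read_camera(n); cv2.imwrite(f"pics/{n}0.png",p["color"]); print(n,p["mtx"],p["xyz"],p["orientation"],[k for k in p])
E
```

```text
pics
{'time': 0.0, 'q': [1.0456, 0.2772, -0.0279, 1.268, 0.0, 1.4674], 'joint_velocities': [-0.0004, -0.0023, 0.0002, 0.0004, -0.0009, -0.0003], 'joint_torque': [-0.0003, -44.5506, 29.5203, 0.0163, -0.0001, 0.0], 'position': [0.2555, 0.5696, 0.2411], 'orientation': [0.3292, 1.5461, -0.3325], 'ft_force': [0.1214, 0.5262, -0.4524], 'ft_torque': [0.0177, -0.0224, -0.0131], 'width': 0.0854704606459577}
0.011
scene [[490.93886941   0.         317.9964429 ]
 [  0.         490.93886941 193.90453897]
 [  0.           0.           1.        ]] [ 1.50722809 -0.17331593  1.04098479] [0.68359764 0.51817128 1.21466855] ['color', 'mtx', 'xyz', 'orientation', 'shot']
top [[395.61326826   0.         321.97604162]
 [  0.         395.61326826 202.83111029]
 [  0.           0.           1.        ]] [0.36341558 0.08373143 1.27984505] [ 0.17285323 -0.17826858 -1.58889714] ['color', 'mtx', 'xyz', 'orientation', 'shot']
```

View pics/scene0.png

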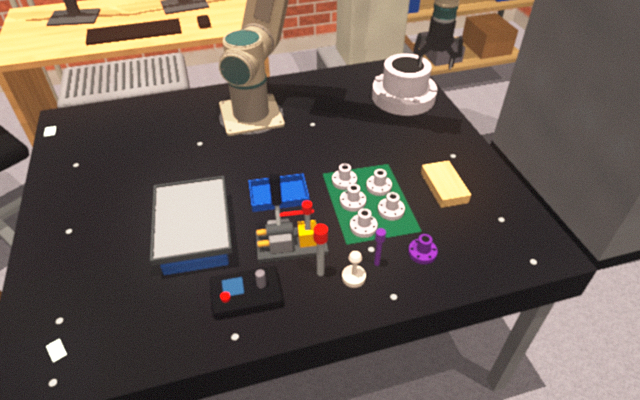

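View pics/top0.png

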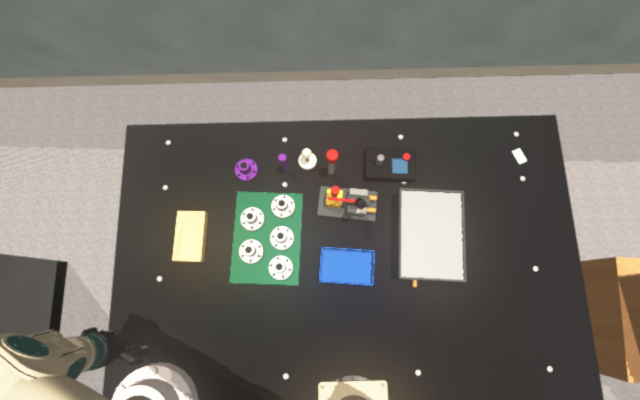

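```bash
cat > h.py <<'E'
import numpy as np, cv2
from scipy.spatial.transform import Rotation as R
from workcell import *
def ray(p,px):
    K=p["mtx"]; d=np.array([(px[0]-K[0,2])/K[0,0],-(px[1]-K[1,2])/K[1,1],-1.])
    Rm=R.from_rotvec(p["orientation"]).as_matrix(); return np.array(p["xyz"]),Rm@d
def onz(p,px,z):
    o,d=ray(p,px); return o+d*(z-o[2])/d[2]
def proj(p,X):
    Rm=R.from_rotvec(p["orientation"]).as_matrix(); c=Rm.T@(np.asarray(X)-p["xyz"]); K=p["mtx"]
    return np.array([K[0,0]*c[0]/-c[2]+K[0,2],K[1,1]*(-c[1])/-c[2]+K[1,2]])
def tri(ps,pxs):
    A=[];b=[]
    for p,x in zip(ps,pxs):
        o,d=ray(p,x); d=d/np.linalg.norm(d); M=np.eye(3)-np.outer(d,d); A.append(M); b.append(M@o)
    return np.linalg.lstsq(np.vstack(A),np.hstack(b),rcond=None)[0]
def st():
    s=sense(); Rm=R.from_rotvec(s["orientation"]).as_matrix(); return s,np.array(s["position"]),Rm
def go(target, yawaxis=None):
    """print tool-frame shift (mm) to reach target xyz from measured"""
    s,p,Rm=st(); print("shift mm",np.round(Rm.T@(np.array(target)-p)*1000,1))
    return Rm
E
python3 - <<'E'
from h import *
Z=dict(deck=.075,mat=0,tray=0,valve=0,pin_socket=.07,lever_grip=.187,pin=.03,pin_head=.145,pin_tip=.03,casting1=.004,datum_ball=0,pendant=0,gauge_case=0)
ps={n:read_camera(n) for n in("top","scene")}
for l,z in Z.items():
    for n in ps:
        for d in place_of(ps[n],l):
            if d["score"]>.25: print(l,n,round(d["score"],2),np.round(d["at"],1),np.round(onz(ps[n],d["at"],z),4)[:2])
E
```

```text
deck top 0.73 [434.4 233.3] [ 0.5318 -0.2665]
deck scene 0.67 [192.3 215.9] [ 0.5333 -0.2497]
mat top 0.94 [267.6 237.5] [0.5422 0.2553]
mat scene 0.65 [304.4 225.3] [0.5851 0.0489]
mat scene 0.64 [369.6 202.1] [0.5492 0.2608]
tray top 0.58 [345.2 265.6] [0.4455 0.0065]
tray top 0.31 [192.  240.8] [0.5377 0.5005]
tray scene 0.75 [276.5 196. ] [ 0.4453 -0.0014]
tray scene 0.53 [281.3 243. ] [ 0.6311 -0.0295]
valve top 0.86 [359.3 203.6] [ 0.6476 -0.0481]
valve top 0.73 [266.7 236.5] [0.5456 0.2583]
valve scene 0.73 [281.8 244. ] [ 0.635  -0.0289]
pin_socket top 0.66 [332.2 197.3] [0.6545 0.0434]
pin_socket scene 0.82 [308.  225.4] [0.6502 0.0431]
lever_grip top 0.59 [359.  201.2] [ 0.6131 -0.0283]
lever_grip scene 0.74 [273.8 188.6] [ 0.6079 -0.033 ]
pin top 0.74 [333.9 171.2] [0.7525 0.0337]
pin top 0.64 [287.5 169.3] [0.7629 0.1867]
pin top 0.5 [333.2 199.7] [0.6561 0.0391]
pin top 0.27 [267.6 238.3] [0.5355 0.2513]
pin scene 0.76 [320.5 271. ] [0.7751 0.0413]
pin scene 0.72 [306.8 232.4] [0.6389 0.0421]
pin_head top 0.55 [283.3 159.4] [0.7577 0.1897]
pin_head top 0.51 [336.2 194.7]
[... 694 characters left out ...]
casting1 top 0.58 [248.1 169.2] [0.775  0.3216]
casting1 scene 0.85 [363.7 228.9] [0.649  0.2056]
casting1 scene 0.73 [352.8 202.2] [0.5392 0.2109]
casting1 scene 0.69 [422.3 253.8] [0.7779 0.3265]
casting1 scene 0.66 [392.  209.2] [0.5991 0.312 ]
casting1 scene 0.66 [307.9 239.6] [0.6431 0.0436]
casting1 scene 0.6 [377.2 185.6] [0.4917 0.3069]
casting1 scene 0.55 [344.2 181.1] [0.4435 0.2155]
datum_ball top 0.75 [307.4 160. ] [0.8039 0.1213]
datum_ball scene 0.67 [357.5 279.6] [0.8065 0.1318]
pendant top 0.81 [390.7 170.5] [ 0.7595 -0.1595]
pendant scene 0.61 [248.4 295.5] [ 0.7758 -0.1477]
gauge_case top 0.65 [191.8 239.2] [0.5429 0.5014]
gauge_case scene 0.56 [275.1 188.5] [0.4117 0.0017]
```

```bash
python3 - <<'E'
from h import *
p=read_camera("top"); im=p["color"]; 
hsv=cv2.cvtColor(im,cv2.COLOR_BGR2HSV)
g=((hsv[...,2]>120)&(hsv[...,1]<60)).astype(np.uint8); g[:, :385]=0; g[:,480:]=0; g[:180]=0; g[290:]=0
n,lab,stt,c=cv2.connectedComponentsWithStats(g); i=1+np.argmax(stt[1:,4]); 
r=cv2.minAreaRect(np.argwhere(lab==i)[:,::-1].astype(np.float32)); b=cv2.boxPoints(r)
w=np.array([onz(p,x,.075) for x in b]); print("deck",np.round(w,4),w.mean(0),[np.linalg.norm(w[k]-w[k-1]) for k in range(4)])
b=((hsv[...,0]>100)&(hsv[...,0]<125)&(hsv[...,1]>120)&(hsv[...,2]>60)).astype(np.uint8); b[:,:300]=0;b[:,385:]=0;b[:230]=0
r=cv2.minAreaRect(np.argwhere(b)[:,::-1].astype(np.float32)); w=np.array([onz(p,x,.028) for x in cv2.boxPoints(r)]);print("tray",np.round(w,4),w.mean(0),[np.linalg.norm(w[k]-w[k-1]) for k in range(4)])
big=cv2.resize(im[140:300,220:480],None,fx=3,fy=3,interpolation=cv2.INTER_CUBIC); cv2.imwrite("pics/crop0.png",big)
s,pp,Rm=st(); print(Rm.round(3))
E
```

```text
deck [[ 0.3939 -0.1471  0.075 ]
 [ 0.6781 -0.1709  0.075 ]
 [ 0.6696 -0.3796  0.075 ]
 [ 0.3859 -0.3453  0.075 ]] [ 0.53189618 -0.26072157  0.075     ] [np.float64(0.1983576518400826), np.float64(0.2852126906389778), np.float64(0.20889855067604915), np.float64(0.28572837117720457)]
tray [[ 0.395   0.0945  0.028 ]
 [ 0.5069  0.0843  0.028 ]
 [ 0.491  -0.0888  0.028 ]
 [ 0.3796 -0.0752  0.028 ]] [0.44314832 0.00372181 0.028     ] [np.float64(0.1704116374941811), np.float64(0.11236714369275666), np.float64(0.17384519486282468), np.float64(0.11220107919782377)]
[[ 0.     0.409  0.912]
 [-0.     0.912 -0.409]
 [-1.    -0.     0.   ]]
```

View pics/crop0.png

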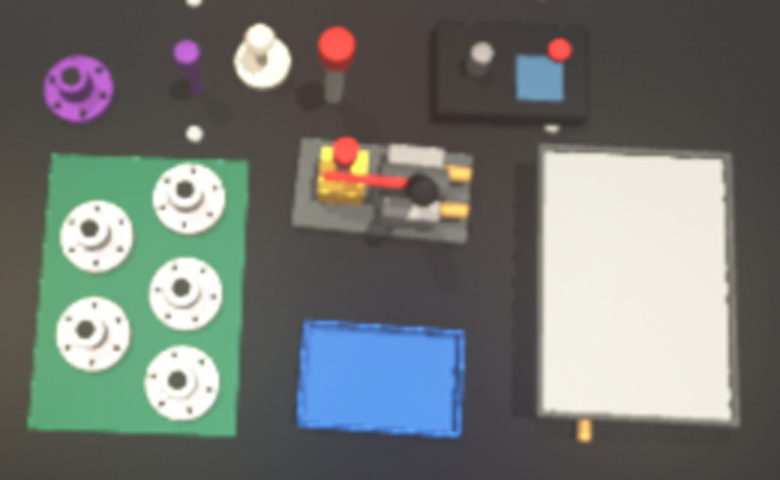

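```bash
python3 -m handwheel '[[0,0,0,-0.14,0,0,0.8],[0,0,0,-0.14,0,0,0.8],[0,0,0,-0.14,0,0,0.8],[0,-40,45,0,0,0,0.8],[0,-40,45,0,0,0,0.8],[0,-40,45,0,0,0,0.8],[0,-40,45,0,0,0,0.8],[0,-40,45,0,0,0,0.8]]' 60; python3 - <<'E'
from h import *
s,p,Rm=st(); print(p,Rm.round(3),s["width"])
go([.603,.310,.15])
p=read_camera("wrist"); cv2.imwrite("pics/w1.png",p["color"]); print(p["xyz"],p["mtx"][0])
for d in place_of(p,"casting1"): print(round(d["score"],2),np.round(d["at"],1),onz(p,d["at"],.004).round(4))
E
```

```text
time: 2.35
position: [0.4437, 0.4024, 0.2425]
orientation: [0.002, 1.57, -0.001]
ft_force: [0.4, 0.3, 0.2]
width: 0.0683
[0.44367128 0.40244807 0.24254696] [[ 0.     0.001  1.   ]
 [ 0.     1.    -0.001]
 [-1.     0.     0.   ]] 0.06828549164825924
shift mm [ 92.6 -92.3 159.4]
[0.36199828 0.4019729  0.37435706] [282.5175153    0.         320.86595597]
0.87 [195.7 302.2] [0.6426 0.2065 0.004 ]
0.83 [253.  277.2] [0.5982 0.299  0.004 ]
0.59 [187.1 238.6] [0.5344 0.2091 0.004 ]
0.56 [250.8 212.6] [0.4949 0.3037 0.004 ]
0.38 [276.4 361.5] [0.761  0.3259 0.004 ]
```

```bash
python3 -m handwheel '[[25,-25,40,0,0,0,0.8],[25,-25,40,0,0,0,0.8],[25,-25,40,0,0,0,0.8],[25,-20,38,0,0,0,0.8],[0,0,0,0,0,0,0.8],[0,0,0,0,0,0,0.8]]'; python3 - <<'E'
from h import *
p=read_camera("wrist"); cv2.imwrite("pics/w2.png",p["color"])
for d in place_of(p,"casting1"): print(round(d["score"],2),np.round(d["at"],1),onz(p,d["at"],.004).round(4))
go([.602,.307,.042])
E
```

```text
time: 3.05
position: [0.5922, 0.313, 0.1457]
orientation: [0.002, 1.574, -0.003]
ft_force: [0.7, 0.2, 0.6]
width: 0.0683
0.95 [315.3  94.7] [0.495  0.3073 0.004 ]
0.89 [211.  138.5] [0.5334 0.208  0.004 ]
0.88 [203.3  26.4] [0.4405 0.2128 0.004 ]
0.72 [333.9 334.1] [0.7622 0.3269 0.004 ]
0.63 [222.7 239.4] [0.6382 0.2076 0.004 ]
0.56 [313.1 205.5] [0.6006 0.304  0.004 ]
shift mm [105.7  -7.4  10. ]
```

View pics/w2.png

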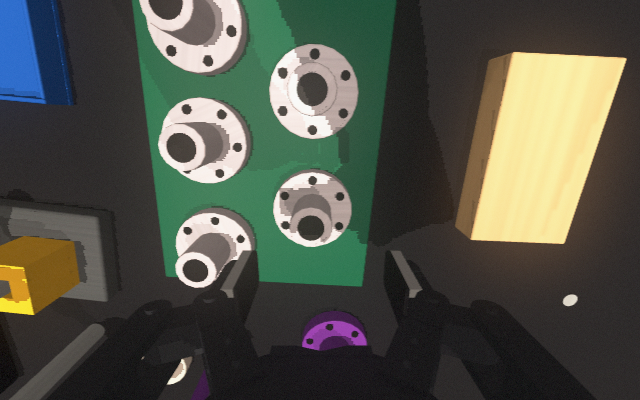

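```bash
python3 -m handwheel '[[0,-7,9,0,0,0,0.8],[45,0,0,0,0,0,0.8],[45,0,0,0,0,0,0.8],[14,0,0,0,0,0,0.8],[0,0,0,0,0,0,0.8],[0,0,0,0,0,0,0.2],[0,0,0,0,0,0,0.2],[0,0,0,0,0,0,0.2]]' 60;  python3 -m handwheel '[[0,0,0,0,0,0,0.2],[0,0,0,0,0,0,0.2],[0,0,0,0,0,0,0.2]]'
```

```text
time: 3.95
position: [0.6042, 0.3068, 0.0466]
orientation: [0.002, 1.565, -0.001]
ft_force: [-0.9, -1.2, 5.7]
width: 0.0341
time: 4.25
position: [0.6042, 0.3068, 0.0466]
orientation: [0.002, 1.565, -0.001]
ft_force: [-0.7, -0.9, 6.8]
width: 0.0346
```

```bash
python3 -m handwheel '[[-30,0,0,0,0,0,0.2],[-48,0,0,0,0,0,0.2],[-48,0,0,0,0,0,0.2],[-48,0,0,0,0,0,0.2],[-48,0,0,0,0,0,0.2],[-33,-30,0,0,0,0,0.2],[0,-48,0,0,0,0,0.2],[0,-48,0,0,0,0,0.2]]';  python3 -m handwheel '[[0,-48,0,0,0,0,0.2],[0,-48,0,0,0,0,0.2],[0,-48,0,0,0,0,0.2],[0,-48,0,0,0,0,0.2],[0,-48,0,0,0,0,0.2],[0,-48,0,0,0,0,0.2],[0,-48,0,0,0,0,0.2],[0,-48,0,0,0,0,0.2]]'; python3 -m handwheel '[[0,-48,0,0,0,0,0.2],[0,-48,0,0,0,0,0.2],[0,0,0,0,0,0,0.2],[0,0,0,0,0,0,0.2]]'; python3 - <<'E'
from h import *
go([.589,-.310,.119])
p=read_camera("wrist"); cv2.imwrite("pics/w3.png",p["color"])
E
```

```text
time: 5.05
position: [0.6022, 0.1799, 0.3009]
orientation: [0.001, 1.566, 0.001]
ft_force: [0.6, -0.6, -3.7]
width: 0.0342
time: 5.85
position: [0.6003, -0.2054, 0.2986]
orientation: [0.002, 1.57, -0.001]
ft_force: [1.3, -0.1, -2.2]
width: 0.0347
time: 6.25
position: [0.6, -0.3008, 0.2978]
orientation: [0.004, 1.571, -0.002]
ft_force: [-0.6, -0.5, -3.1]
width: 0.0347
shift mm [178.8  -9.4 -11. ]
```

View pics/w3.png

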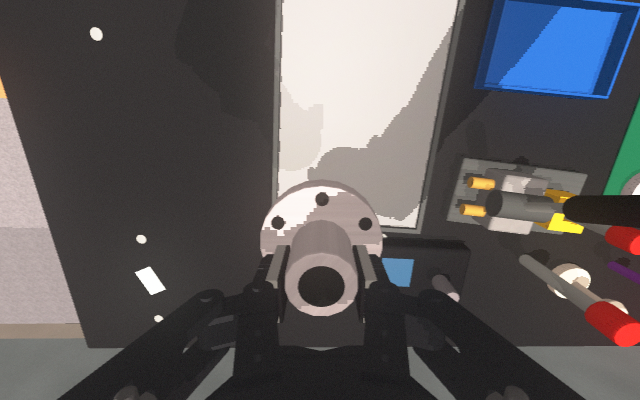

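```bash
python3 - <<'E'
from h import *
for n in("wrist","top","scene"):
    p=read_camera(n); im=p["color"].copy()
    a=-.07; c=np.array([.532,-.260]); Rz=np.array([[np.cos(a),-np.sin(a)],[np.sin(a),np.cos(a)]])
    def q(l,z): return proj(p,[*(c+Rz@np.array(l)),z])
    for hx,hy,z,col in((.134,.094,.075,(0,0,255)),(.14,.1,.081,(0,255,0))):
        pts=np.array([q((i*hx,j*hy),z) for i,j in((1,1),(1,-1),(-1,-1),(-1,1))])
        cv2.polylines(im,[np.round(pts*16).astype(int)],True,col,1,cv2.LINE_AA,4)
    if n=="top": im=cv2.resize(im[170:300,380:490],None,fx=5,fy=4.6)
    if n=="scene": im=cv2.resize(im[160:280,130:250],None,fx=5,fy=5)
    cv2.imwrite(f"pics/d_{n}.png",im)
E
```

```text
(no output)
```

View pics/d_wrist.png

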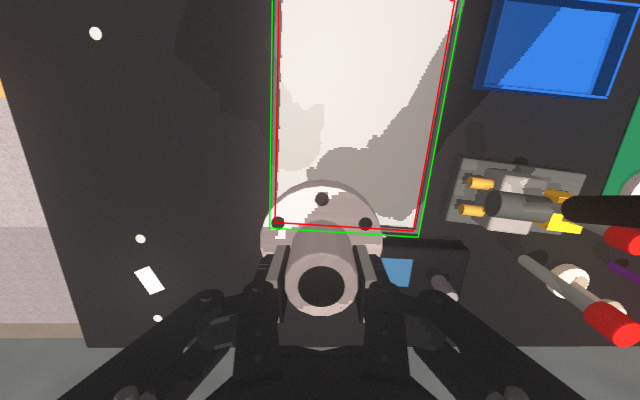

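View pics/d_top.png

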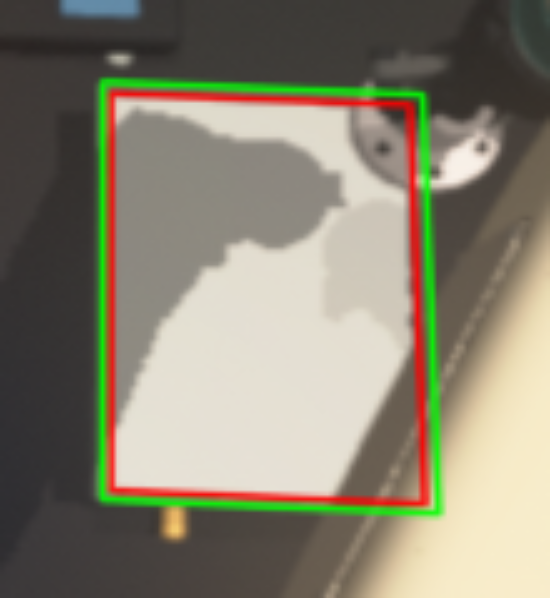

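View pics/d_scene.png

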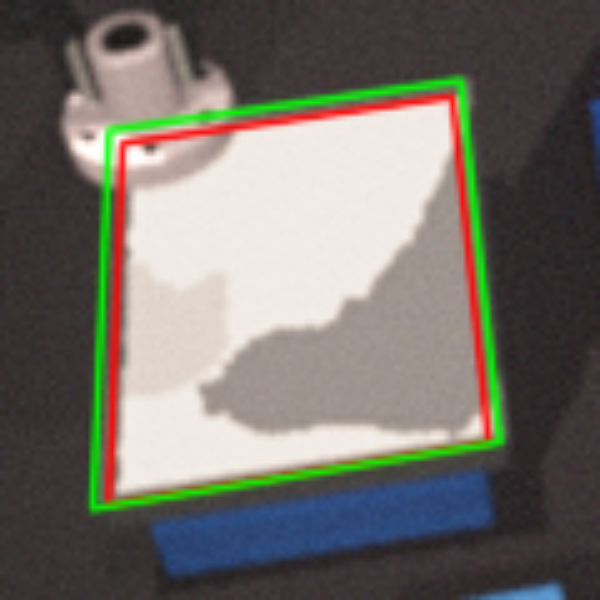

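```bash
python3 -m handwheel '[[25,-3,-6,0,0,0,0.2],[45,-3,-6,0,0,0,0.2],[45,0,0,0,0,0,0.2],[35,0,0,0,0,0,0.2],[15,0,0,0,0,0,0.2],[8,0,0,0,0,0,0.2],[0,0,0,0,0,0,0.2],[0,0,0,0,0,0,0.2]]'; python3 - <<'E'
from h import *
go([.588,-.307,.1176])
p=read_camera("wrist"); cv2.imwrite("pics/w4.png",p["color"])
E
```

```text
time: 7.25
position: [0.5902, -0.3064, 0.1275]
orientation: [-0.001, 1.567, -0.003]
ft_force: [-0.4, 0.3, -1.6]
width: 0.0342
shift mm [ 9.9 -0.6 -2.3]
```

View pics/w4.png

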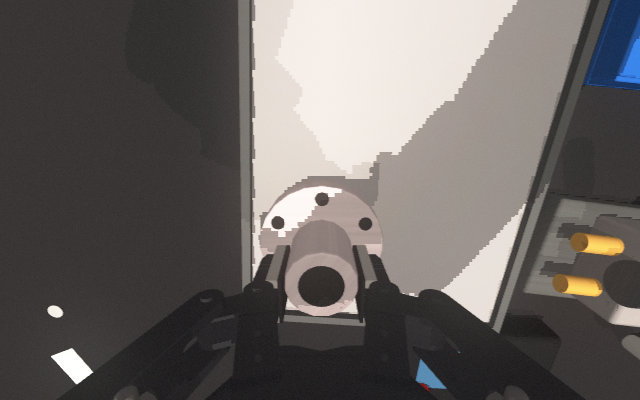

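```bash
python3 -m handwheel '[[4,0,0,0,0,0,0.2],[3,0,0,0,0,0,0.2],[2,0,0,0,0,0,0.2],[0,0,0,0,0,0,0.2]]'
```

```text
time: 7.7
position: [0.5886, -0.3059, 0.1166]
orientation: [0.001, 1.57, -0.002]
ft_force: [-1.6, 0.4, 0.4]
width: 0.0346
```

```bash
python3 -m handwheel '[[1,0,0,0,0,0,0.2],[0,0,0,0,0,0,0.65],[0,0,0,0,0,0,0.65],[0,0,0,0,0,0,0.65],[-20,0,0,0,0,0,0.65],[-45,0,0,0,0,0,0.65],[-45,0,0,0,0,0,0.65],[-45,0,0,0,0,0,0.65]]';python3 - <<'E'
from h import *
ps={n:read_camera(n) for n in("top","scene","wrist")}
for n in ps:
  for d in place_of(ps[n],"casting1"):
    a,b=[onz(ps[n],d["at"],z)[:2].round(3) for z in(.004,.075)]
    print(n,round(d["score"],2),np.round(d["at"],0),a,b)
cv2.imwrite("pics/w5.png",ps["wrist"]["color"])
go([.650,.207,.3])
E
```

```text
time: 8.5
position: [0.5884, -0.3056, 0.2713]
orientation: [0.002, 1.571, -0.001]
ft_force: [0.3, -0.5, -0.2]
width: 0.0554
top 0.96 [252. 250.] [0.501 0.305] [0.493 0.293]
top 0.82 [279. 267.] [0.447 0.217] [0.442 0.21 ]
top 0.76 [281. 236.] [0.546 0.211] [0.536 0.204]
top 0.68 [282. 207.] [0.641 0.208] [0.626 0.201]
top 0.65 [247. 167.] [0.782 0.324] [0.759 0.311]
top 0.59 [447. 216.] [ 0.599 -0.335] [ 0.586 -0.311]
scene 0.85 [421. 257.] [0.787 0.318] [0.836 0.284]
scene 0.74 [353. 201.] [0.536 0.214] [0.602 0.187]
scene 0.71 [175. 234.] [ 0.517 -0.308] [ 0.585 -0.299]
scene 0.71 [345. 182.] [0.448 0.217] [0.521 0.19 ]
scene 0.56 [281. 244.] [ 0.637 -0.032] [ 0.696 -0.042]
scene 0.55 [362. 229.] [0.649 0.201] [0.707 0.175]
wrist 0.89 [325. 175.] [ 0.602 -0.306] [ 0.586 -0.306]
shift mm [-30.9 512.5  61.1]
```

View pics/w5.png

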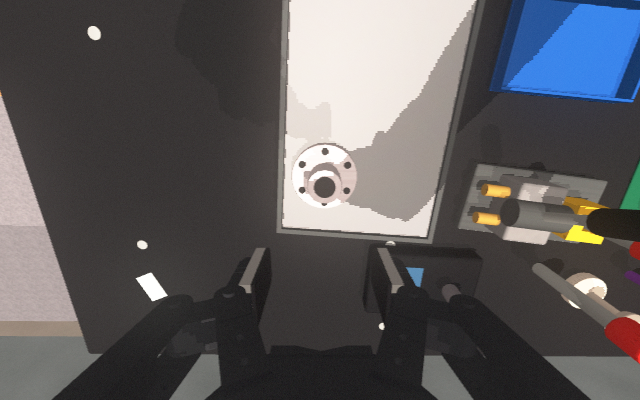

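```bash
python3 -m handwheel '[[-15,40,7,0,0,0,0.75],[-5,48,8,0,0,0,0.75],[0,48,8,0,0,0,0.75],[0,48,8,0,0,0,0.75],[0,48,8,0,0,0,0.75],[0,48,8,0,0,0,0.75],[0,48,8,0,0,0,0.75],[0,48,3,0,0,0,0.75]]';python3 -m handwheel '[[0,48,0,0,0,0,0.75],[20,42,0,0,0,0,0.75],[45,20,0,0,0,0,0.75],[45,10,0,0,0,0,0.75],[35,0,0,0,0,0,0.75],[0,0,0,0,0,0,0.75],[0,0,0,0,0,0,0.75]]';python3 - <<'E'
from h import *
p=read_camera("wrist"); cv2.imwrite("pics/w6.png",p["color"])
for d in place_of(p,"casting1"): print(round(d["score"],2),np.round(d["at"],1),onz(p,d["at"],.004).round(4))
go([.647,.207,.042])
E
```

```text
time: 9.6
position: [0.6464, 0.0722, 0.2872]
orientation: [0.001, 1.575, -0.001]
ft_force: [-0.3, 0.1, -0.2]
width: 0.0637
time: 10.3
position: [0.6459, 0.1898, 0.1432]
orientation: [0.001, 1.575, -0.002]
ft_force: [-0.0, -0.6, -0.2]
width: 0.0641
0.97 [342.1  75. ] [0.5325 0.2077 0.004 ]
0.92 [338.6 192.4] [0.6397 0.2064 0.004 ]
0.73 [442.5 299. ] [0.7646 0.3256 0.004 ]
0.63 [459.2  27.6] [0.4963 0.3054 0.004 ]
0.31 [130.2 233.6] [ 0.6839 -0.0107  0.004 ]
shift mm [105.   16.9  -2.3]
```

View pics/w6.png

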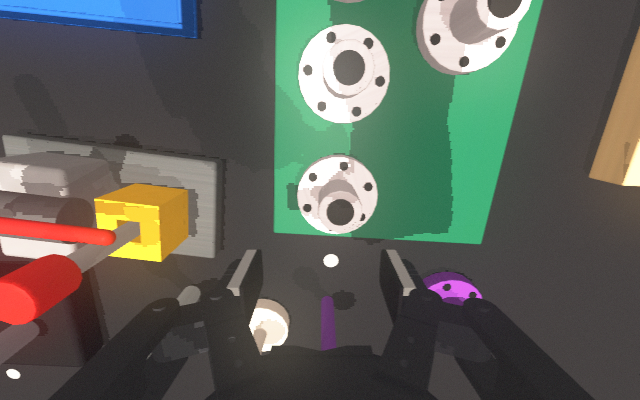

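```bash
python3 -m handwheel '[[5,16,-3,0,0,0,0.75],[40,0,0,0,0,0,0.75],[40,0,0,0,0,0,0.75],[15,0,0,0,0,0,0.75],[0,0,0,0,0,0,0.75],[0,0,0,0,0,0,0.2],[0,0,0,0,0,0,0.2],[0,0,0,0,0,0,0.2]]';  python3 -m handwheel '[[0,0,0,0,0,0,0.2],[0,0,0,0,0,0,0.2],[0,0,0,0,0,0,0.2]]'
```

```text
time: 11.2
position: [0.6471, 0.2065, 0.0484]
orientation: [0.002, 1.565, -0.001]
ft_force: [-0.5, 0.1, 5.3]
width: 0.0343
time: 11.5
position: [0.6471, 0.2065, 0.0484]
orientation: [0.002, 1.565, -0.001]
ft_force: [-0.1, -0.8, 7.3]
width: 0.0342
```

```bash
python3 -m handwheel '[[-30,0,0,0,0,0,0.2],[-48,0,0,0,0,0,0.2],[-48,0,0,0,0,0,0.2],[-48,0,0,0,0,0,0.2],[-48,0,0,0,0,0,0.2],[-33,-30,0,0,0,0,0.2],[0,-48,-5,0,0,0,0.2],[0,-48,-5,0,0,0,0.2]]';  python3 -m handwheel '[[0,-48,-5,0,0,0,0.2],[0,-48,-5,0,0,0,0.2],[0,-48,-5,0,0,0,0.2],[0,-48,0,0,0,0,0.2],[0,-48,0,0,0,0,0.2],[0,-48,0,0,0,0,0.2],[45,-10,0,0,0,0,0.2],[45,0,0,0,0,0,0.2]]';python3 -m handwheel '[[45,0,0,0,0,0,0.2],[20,0,0,0,0,0,0.2],[10,0,0,0,0,0,0.2],[0,0,0,0,0,0,0.2],[0,0,0,0,0,0,0.2]]'; python3 - <<'E'
from h import *
go([.622,-.219,.1186])
E
```

```text
time: 12.3
position: [0.635, 0.0797, 0.3026]
orientation: [0.0, 1.566, 0.0]
ft_force: [0.7, -0.6, -4.1]
width: 0.0346
time: 13.1
position: [0.6201, -0.2214, 0.2113]
orientation: [0.003, 1.565, -0.007]
ft_force: [0.2, 1.2, -3.5]
width: 0.0341
time: 13.6
position: [0.6199, -0.2181, 0.1368]
orientation: [0.0, 1.568, -0.002]
ft_force: [0.9, -0.0, -1.9]
width: 0.0345
shift mm [18.2 -0.8  2. ]
```

```bash
python3 -m handwheel '[[7,0,2,0,0,0,0.2],[5,0,0,0,0,0,0.2],[3,0,0,0,0,0,0.2],[2,0,0,0,0,0,0.2],[0,0,0,0,0,0,0.2]]'
```

```text
time: 14.1
position: [0.6207, -0.2177, 0.1184]
orientation: [0.001, 1.571, -0.001]
ft_force: [-1.3, 0.2, -0.8]
width: 0.0346
```

```bash
python3 -m handwheel '[[1,0,0,0,0,0,0.2],[0,0,0,0,0,0,0.2],[0,0,0,0,0,0,0.6],[0,0,0,0,0,0,0.6],[0,0,0,0,0,0,0.6],[-20,0,0,0,0,0,0.6],[-45,0,0,0,0,0,0.6],[-45,0,0,0,0,0,0.6]]';python3 - <<'E'
from h import *
p=read_camera("wrist"); cv2.imwrite("pics/w7.png",p["color"])
for d in place_of(p,"casting1"): print(round(d["score"],2),np.round(d["at"],1),onz(p,d["at"],.075).round(4))
go([.537,.209,.14])
E
```

```text
time: 14.9
position: [0.6199, -0.2174, 0.2267]
orientation: [0.003, 1.574, -0.0]
ft_force: [1.1, -0.8, 1.3]
width: 0.051
0.64 [320.2 191.1] [ 0.6159 -0.2189  0.075 ]
0.55 [234.3 163.6] [ 0.5869 -0.3055  0.075 ]
shift mm [ 91.6 429.3 -90.2]
```

View pics/w7.png

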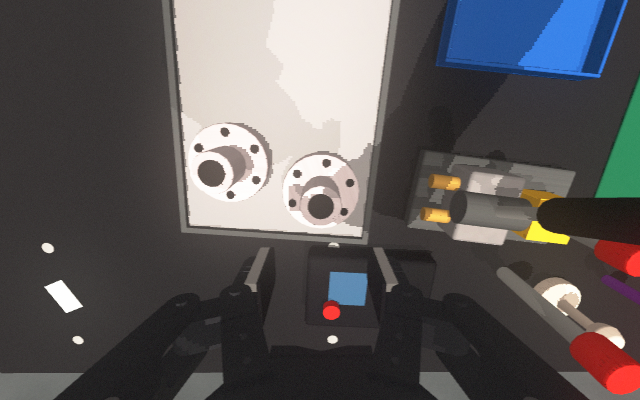

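```bash
python3 -m handwheel '[[-45,10,-15,0,0,0,0.75],[-20,40,-15,0,0,0,0.75],[0,46,-15,0,0,0,0.75],[0,46,-15,0,0,0,0.75],[0,46,-15,0,0,0,0.75],[0,46,-8,0,0,0,0.75],[0,48,0,0,0,0,0.75],[0,48,0,0,0,0,0.75]]';python3 -m handwheel '[[0,48,0,0,0,0,0.75],[20,40,0,0,0,0,0.75],[45,11,0,0,0,0,0.75],[45,0,0,0,0,0,0.75],[35,0,0,0,0,0,0.75],[0,0,0,0,0,0,0.75],[0,0,0,0,0,0,0.75]]';python3 - <<'E'
from h import *
p=read_camera("wrist"); cv2.imwrite("pics/w8.png",p["color"])
for d in place_of(p,"casting1"): print(round(d["score"],2),np.round(d["at"],1),onz(p,d["at"],.004).round(4))
go([.538,.209,.042])
E
```

```text
time: 15.8
position: [0.5379, 0.1141, 0.292]
orientation: [0.002, 1.57, -0.002]
ft_force: [1.1, -1.2, 0.2]
width: 0.0641
time: 16.5
position: [0.5383, 0.2113, 0.1469]
orientation: [0.001, 1.572, -0.002]
ft_force: [0.7, -0.2, 0.1]
width: 0.0639
0.98 [323.6  92.8] [0.4397 0.213  0.004 ]
0.94 [317.7 193.9] [0.535  0.2071 0.004 ]
0.59 [418.2 157.5] [0.4985 0.3048 0.004 ]
shift mm [107.6  -2.8  -3. ]
```

View pics/w8.png

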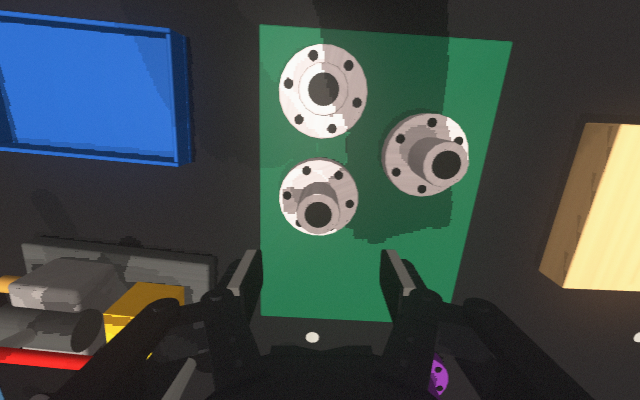

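```bash
python3 -m handwheel '[[5,-3,-1,0,0,0,0.75],[40,0,0,0,0,0,0.75],[40,0,0,0,0,0,0.75],[20,0,0,0,0,0,0.75],[0,0,0,0,0,0,0.75],[0,0,0,0,0,0,0.2],[0,0,0,0,0,0,0.2],[0,0,0,0,0,0,0.2]]';  python3 -m handwheel '[[0,0,0,0,0,0,0.2],[0,0,0,0,0,0,0.2],[0,0,0,0,0,0,0.2]]'
```

```text
time: 17.4
position: [0.5399, 0.2088, 0.0448]
orientation: [0.002, 1.566, -0.001]
ft_force: [-0.4, 0.0, 4.3]
width: 0.0349
time: 17.7
position: [0.5399, 0.2088, 0.0447]
orientation: [0.002, 1.566, -0.001]
ft_force: [0.4, -0.5, 6.7]
width: 0.0348
```

```bash
python3 -m handwheel '[[-30,0,0,0,0,0,0.2],[-48,0,0,0,0,0,0.2],[-48,0,0,0,0,0,0.2],[-48,0,0,0,0,0,0.2],[-48,0,0,0,0,0,0.2],[-36,-30,0,0,0,0,0.2],[0,-48,0,0,0,0,0.2],[0,-48,0,0,0,0,0.2]]';  python3 -m handwheel '[[0,-48,-2,0,0,0,0.2],[0,-48,-2,0,0,0,0.2],[0,-48,-2,0,0,0,0.2],[0,-48,0,0,0,0,0.2],[0,-48,0,0,0,0,0.2],[0,-48,0,0,0,0,0.2],[45,-6,0,0,0,0,0.2],[45,0,0,0,0,0,0.2]]';python3 -m handwheel '[[45,0,0,0,0,0,0.2],[22,0,0,0,0,0,0.2],[12,0,0,0,0,0,0.2],[0,0,0,0,0,0,0.2],[0,0,0,0,0,0,0.2]]'; python3 - <<'E'
from h import *
go([.534,-.213,.1152])
E
```

```text
time: 18.5
position: [0.538, 0.0817, 0.3026]
orientation: [-0.0, 1.566, 0.001]
ft_force: [0.5, 0.1, -2.9]
width: 0.0346
time: 19.3
position: [0.532, -0.2148, 0.2111]
orientation: [0.002, 1.566, -0.006]
ft_force: [0.6, 0.7, -3.4]
width: 0.0347
time: 19.8
position: [0.5317, -0.212, 0.1325]
orientation: [0.0, 1.569, -0.002]
ft_force: [0.4, -0.4, -1.4]
width: 0.0346
shift mm [17.3 -0.9  2.2]
```

```bash
python3 -m handwheel '[[7,0,2,0,0,0,0.2],[5,0,0,0,0,0,0.2],[3,0,0,0,0,0,0.2],[2,0,0,0,0,0,0.2],[0,0,0,0,0,0,0.2]]'
```

```text
time: 20.3
position: [0.5327, -0.2116, 0.1147]
orientation: [0.001, 1.571, -0.001]
ft_force: [-2.0, 0.3, 2.2]
width: 0.0346
```

Contact made. Release and head for the next (E).

```bash
python3 -m handwheel '[[0,0,0,0,0,0,0.6],[0,0,0,0,0,0,0.6],[0,0,0,0,0,0,0.6],[-20,0,0,0,0,0,0.6],[-45,0,0,0,0,0,0.6],[-45,0,0,0,0,0,0.6],[-45,0,0,0,0,0,0.6]]';python3 - <<'E'
from h import *
p=read_camera("wrist"); cv2.imwrite("pics/w9.png",p["color"])
for d in place_of(p,"casting1"): print(round(d["score"],2),np.round(d["at"],1),onz(p,d["at"],.075).round(4))
p=read_camera("top")
for d in place_of(p,"casting1"): print(round(d["score"],2),np.round(d["at"],1),onz(p,d["at"],.004).round(4))
go([.443,.213,.3])
E
```

```text
time: 21.0
position: [0.5325, -0.2115, 0.2706]
orientation: [0.001, 1.571, -0.001]
ft_force: [1.3, -0.9, 0.5]
width: 0.0509
0.9 [322.4 179. ] [ 0.5261 -0.2107  0.075 ]
0.86 [639.  306.7] [0.707  0.2255 0.075 ]
0.72 [315.4 246.2] [ 0.614  -0.2197  0.075 ]
0.68 [246.1 226.6] [ 0.5868 -0.3062  0.075 ]
0.97 [281.7 267.5] [0.4443 0.2094 0.004 ]
0.94 [253.5 249.8] [0.503 0.3   0.004]
0.76 [249.9 170.4] [0.7706 0.3155 0.004 ]
0.73 [417.4 204.3] [ 0.6395 -0.2395  0.004 ]
0.59 [416.1 231.7] [ 0.5484 -0.2281  0.004 ]
0.59 [332.9 191.8] [0.6892 0.0383 0.004 ]
shift mm [-30.2 425.  -91.5]
```

View pics/w9.png

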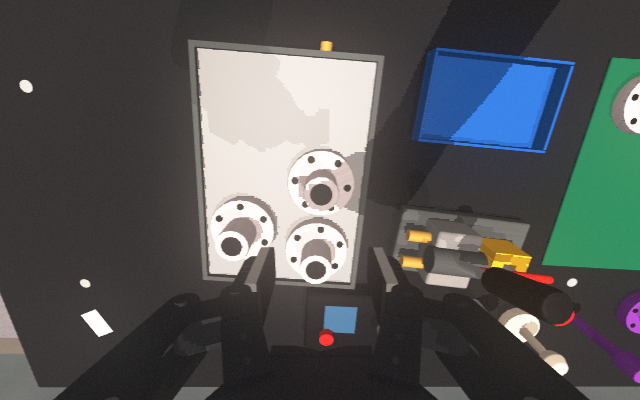

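```bash
python3 -m handwheel '[[-20,10,-15,0,0,0,0.75],[0,42,-15,0,0,0,0.75],[0,46,-15,0,0,0,0.75],[0,46,-15,0,0,0,0.75],[0,46,-15,0,0,0,0.75],[0,46,-15,0,0,0,0.75],[0,48,0,0,0,0,0.75],[0,48,0,0,0,0,0.75]]';python3 -m handwheel '[[0,48,0,0,0,0,0.75],[20,40,0,0,0,0,0.75],[45,4,0,0,0,0,0.75],[45,0,0,0,0,0,0.75],[35,0,0,0,0,0,0.75],[0,0,0,0,0,0,0.75],[0,0,0,0,0,0,0.75]]';python3 - <<'E'
from h import *
p=read_camera("wrist"); cv2.imwrite("pics/w10.png",p["color"])
for d in place_of(p,"casting1"): print(round(d["score"],2),np.round(d["at"],1),onz(p,d["at"],.004).round(4))
go([.441,.213,.042])
E
```

```text
time: 22.0
position: [0.4414, 0.1221, 0.2872]
orientation: [0.001, 1.574, -0.002]
ft_force: [1.2, -0.4, -0.5]
width: 0.0639
time: 22.7
position: [0.4421, 0.2121, 0.1429]
orientation: [0.001, 1.574, -0.002]
ft_force: [0.2, 0.8, 1.3]
width: 0.0641
0.86 [411.4 251.4] [0.5011 0.3071 0.004 ]
0.69 [323.2 194.5] [0.438  0.2133 0.004 ]
shift mm [103.7   0.   -4.1]
```

View pics/w10.png

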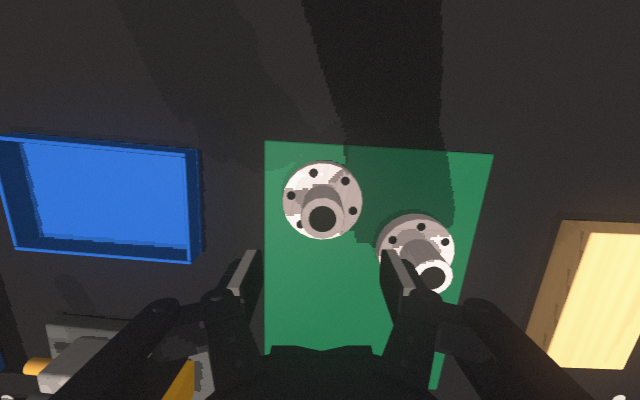

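```bash
python3 -m handwheel '[[5,1,-3,0,0,0,0.75],[40,0,0,0,0,0,0.75],[40,0,0,0,0,0,0.75],[16,0,0,0,0,0,0.75],[0,0,0,0,0,0,0.75],[0,0,0,0,0,0,0.2],[0,0,0,0,0,0,0.2],[0,0,0,0,0,0,0.2]]';  python3 -m handwheel '[[0,0,0,0,0,0,0.2],[0,0,0,0,0,0,0.2],[0,0,0,0,0,0,0.2]]'
```

```text
time: 23.6
position: [0.4427, 0.2141, 0.0454]
orientation: [0.002, 1.566, -0.001]
ft_force: [-0.6, -1.6, 5.5]
width: 0.0343
time: 23.9
position: [0.4427, 0.2141, 0.0454]
orientation: [0.002, 1.566, -0.001]
ft_force: [-0.7, -0.4, 6.5]
width: 0.0346
```

```bash
python3 -m handwheel '[[-30,0,0,0,0,0,0.2],[-48,0,0,0,0,0,0.2],[-48,0,0,0,0,0,0.2],[-48,0,0,0,0,0,0.2],[-48,0,0,0,0,0,0.2],[-36,-30,0,0,0,0,0.2],[0,-48,0,0,0,0,0.2],[0,-48,0,0,0,0,0.2]]';  python3 -m handwheel '[[0,-48,0,0,0,0,0.2],[0,-48,0,0,0,0,0.2],[0,-48,0,0,0,0,0.2],[0,-48,0,0,0,0,0.2],[0,-48,0,0,0,0,0.2],[0,-48,0,0,0,0,0.2],[45,-6,0,0,0,0,0.2],[45,0,0,0,0,0,0.2]]';python3 -m handwheel '[[45,0,0,0,0,0,0.2],[22,0,0,0,0,0,0.2],[12,0,0,0,0,0,0.2],[0,0,0,0,0,0,0.2],[0,0,0,0,0,0,0.2]]'; python3 - <<'E'
from h import *
go([.446,-.207,.1159])
p=read_camera("wrist"); cv2.imwrite("pics/w11.png",p["color"])
E
```

```text
time: 24.7
position: [0.4411, 0.0868, 0.3036]
orientation: [-0.0, 1.565, 0.001]
ft_force: [1.7, 0.2, -2.5]
width: 0.0343
time: 25.5
position: [0.4412, -0.2097, 0.2121]
orientation: [0.002, 1.565, -0.007]
ft_force: [0.1, 0.6, -2.1]
width: 0.0346
time: 26.0
position: [0.4408, -0.207, 0.1334]
orientation: [0.0, 1.569, -0.002]
ft_force: [-0.4, -0.2, -1.1]
width: 0.0343
shift mm [17.5 -0.   5.2]
```

View pics/w11.png

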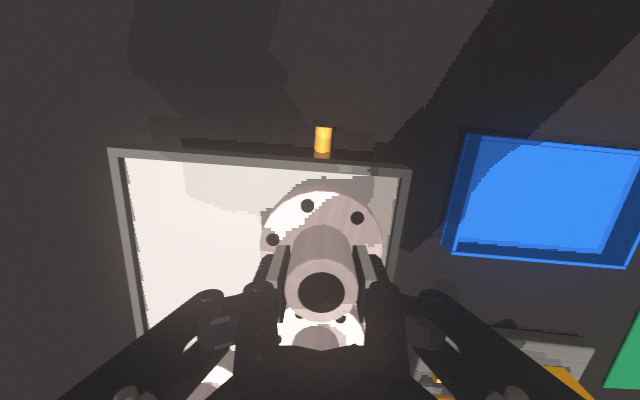

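```bash
python3 -m handwheel '[[7,-2,3,0,0,0,0.2],[5,0,0,0,0,0,0.2],[3,0,0,0,0,0,0.2],[2,0,0,0,0,0,0.2],[0,0,0,0,0,0,0.2]]'
```

```text
time: 26.55
position: [0.4425, -0.2083, 0.1153]
orientation: [0.002, 1.571, -0.001]
ft_force: [-1.5, 1.0, 0.9]
width: 0.0344
```

```bash
python3 -m handwheel '[[1,0,0,0,0,0,0.2],[0,0,0,0,0,0,0.6],[0,0,0,0,0,0,0.6],[0,0,0,0,0,0,0.6],[-20,0,0,0,0,0,0.6],[-45,0,0,0,0,0,0.6],[-45,0,0,0,0,0,0.6],[-45,0,0,0,0,0,0.6]]';python3 - <<'E'
from h import *
p=read_camera("wrist"); cv2.imwrite("pics/w12.png",p["color"])
for d in place_of(p,"casting1"): print(round(d["score"],2),np.round(d["at"],1),onz(p,d["at"],.075).round(4))
p=read_camera("top")
for d in place_of(p,"casting1"): print(round(d["score"],2),np.round(d["at"],1),onz(p,d["at"],.004).round(4))
go([.5,.305,.14])
E
```

```text
time: 27.35
position: [0.4424, -0.2083, 0.2704]
orientation: [0.002, 1.571, -0.001]
ft_force: [1.5, -0.4, -0.4]
width: 0.0509
0.76 [321.4 182.1] [ 0.4398 -0.2086  0.075 ]
0.67 [314.5 304.4] [ 0.6123 -0.2185  0.075 ]
0.59 [319.1 248.7] [ 0.5274 -0.2117  0.075 ]
0.95 [249.5 168.7] [0.7766 0.3169 0.004 ]
0.86 [249.6 248.6] [0.5072 0.3126 0.004 ]
0.81 [442.9 215.7] [ 0.5991 -0.3202  0.004 ]
0.78 [417.4 261. ] [ 0.4539 -0.2249  0.004 ]
0.76 [415.5 204.3] [ 0.6397 -0.2332  0.004 ]
0.65 [417.1 233.1] [ 0.5438 -0.231   0.004 ]
shift mm [129.6 514.4  55. ]
```

View pics/w12.png

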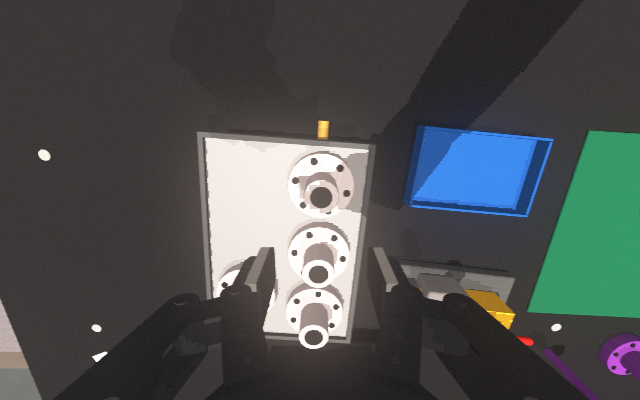

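```bash
python3 -m handwheel '[[-20,40,0,0,0,0,0.75],[0,48,0,0,0,0,0.75],[0,48,0,0,0,0,0.75],[0,48,0,0,0,0,0.75],[0,48,0,0,0,0,0.75],[0,48,0,0,0,0,0.75],[0,48,10,0,0,0,0.75],[0,48,10,0,0,0,0.75]]';python3 -m handwheel '[[0,46,15,0,0,0,0.75],[10,45,15,0,0,0,0.75],[20,42,5,0,0,0,0.75],[45,8,0,0,0,0,0.75],[45,0,0,0,0,0,0.75],[25,0,0,0,0,0,0.75],[0,0,0,0,0,0,0.75],[0,0,0,0,0,0,0.75]]';python3 - <<'E'
from h import *
p=read_camera("wrist"); cv2.imwrite("pics/w13.png",p["color"])
for d in place_of(p,"casting1"): print(round(d["score"],2),np.round(d["at"],1),onz(p,d["at"],.004).round(4))
go([.5,.305,.042])
E
```

```text
time: 28.35
position: [0.4619, 0.1693, 0.2868]
orientation: [0.0, 1.574, -0.002]
ft_force: [2.2, -0.3, 0.5]
width: 0.064
time: 29.15
position: [0.4975, 0.3079, 0.1426]
orientation: [0.0, 1.574, -0.003]
ft_force: [-0.1, 0.3, 0.7]
width: 0.064
0.6 [322. 198.] [0.497  0.3078 0.004 ]
shift mm [103.5  -3.9   0. ]
```

View pics/w13.png

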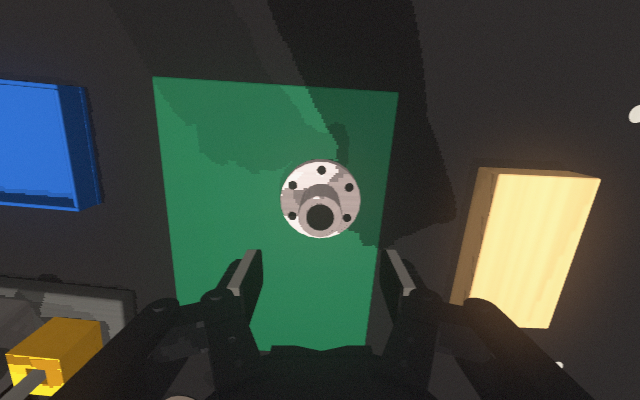

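```bash
python3 -m handwheel '[[5,-2,0,0,0,0,0.75],[40,0,0,0,0,0,0.75],[40,0,0,0,0,0,0.75],[16,0,0,0,0,0,0.75],[0,0,0,0,0,0,0.75],[0,0,0,0,0,0,0.2],[0,0,0,0,0,0,0.2],[0,0,0,0,0,0,0.2]]';  python3 -m handwheel '[[0,0,0,0,0,0,0.2],[0,0,0,0,0,0,0.2],[0,0,0,0,0,0,0.2]]'
```

```text
time: 30.05
position: [0.5008, 0.3071, 0.0457]
orientation: [0.003, 1.566, -0.001]
ft_force: [0.4, -1.1, 4.5]
width: 0.0348
time: 30.35
position: [0.5008, 0.3071, 0.0457]
orientation: [0.002, 1.566, -0.001]
ft_force: [0.8, -1.1, 5.7]
width: 0.0345
```

```bash
python3 -m handwheel '[[-30,0,0,0,0,0,0.2],[-48,0,0,0,0,0,0.2],[-48,0,0,0,0,0,0.2],[-48,0,0,0,0,0,0.2],[-48,0,0,0,0,0,0.2],[-36,-30,0,0,0,0,0.2],[0,-48,-6,0,0,0,0.2],[0,-48,-6,0,0,0,0.2]]';  python3 -m handwheel '[[0,-48,-6,0,0,0,0.2],[0,-48,-6,0,0,0,0.2],[0,-48,-6,0,0,0,0.2],[0,-48,0,0,0,0,0.2],[0,-48,0,0,0,0,0.2],[0,-48,0,0,0,0,0.2],[0,-48,0,0,0,0,0.2],[0,-48,0,0,0,0,0.2]]';python3 -m handwheel '[[0,-48,0,0,0,0,0.2],[0,-44,0,0,0,0,0.2],[45,-4,0,0,0,0,0.2],[45,0,0,0,0,0,0.2],[45,0,0,0,0,0,0.2],[22,0,0,0,0,0,0.2],[12,0,0,0,0,0,0.2],[0,0,0,0,0,0,0.2]]'; python3 - <<'E'
from h import *
go([.468,-.299,.1161])
p=read_camera("wrist"); cv2.imwrite("pics/w14.png",p["color"])
E
```

```text
time: 31.15
position: [0.4869, 0.1799, 0.3031]
orientation: [0.0, 1.567, 0.001]
ft_force: [0.6, -0.8, -2.8]
width: 0.0343
time: 31.95
position: [0.4669, -0.205, 0.301]
orientation: [0.002, 1.57, -0.001]
ft_force: [1.2, 0.3, -3.5]
width: 0.0344
time: 32.75
position: [0.4663, -0.2984, 0.1303]
orientation: [0.003, 1.574, 0.001]
ft_force: [-0.2, -0.5, -2.4]
width: 0.0347
shift mm [14.2 -0.7  1.7]
```

View pics/w14.png

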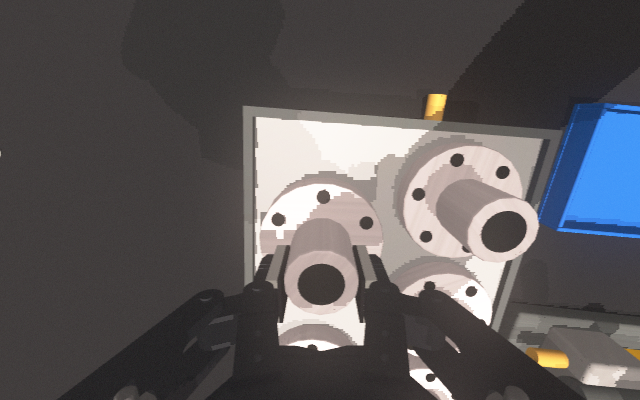

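```bash
python3 -m handwheel '[[5,2,2,0,0,0,0.2],[4,0,0,0,0,0,0.2],[3,0,0,0,0,0,0.2],[2,0,0,0,0,0,0.2],[0,0,0,0,0,0,0.2]]'
```

```text
time: 33.3
position: [0.4694, -0.2974, 0.118]
orientation: [0.001, 1.571, -0.001]
ft_force: [-0.0, 0.6, -3.7]
width: 0.0348
```

```bash
python3 -m handwheel '[[2,0,0,0,0,0,0.2],[1,0,0,0,0,0,0.2],[0,0,0,0,0,0,0.2]]'
```

```text
time: 33.6
position: [0.4696, -0.2977, 0.1155]
orientation: [0.001, 1.571, -0.002]
ft_force: [-0.8, -0.2, -0.9]
width: 0.0342
```

```bash
python3 -m handwheel '[[0,0,0,0,0,0,0.6],[0,0,0,0,0,0,0.6],[0,0,0,0,0,0,0.6],[-20,0,0,0,0,0,0.6],[-45,0,0,0,0,0,0.6],[-45,0,0,0,0,0,0.6],[-45,0,0,0,0,0,0.6],[-35,0,0,0,0,0,0.6]]';python3 - <<'E'
from h import *
ps={n:read_camera(n) for n in("top","scene")}
for n in ps:
  for l,z in (("casting1",.075),("pin_head",.145),("pin_socket",.07),("tray",0)):
    for d in place_of(ps[n],l): 
      if d["score"]>.3: print(n,l,round(d["score"],2),np.round(d["at"],1),onz(ps[n],d["at"],z)[:2].round(4))
cv2.imwrite("pics/t15.png",cv2.resize(ps["top"]["color"][140:300,220:480],None,fx=3,fy=3,interpolation=cv2.INTER_CUBIC))
go([.62,.042,.30])
E
```

```text
time: 34.4
position: [0.4702, -0.298, 0.3086]
orientation: [-0.001, 1.568, -0.003]
ft_force: [0.5, -0.8, -0.7]
width: 0.0512
top casting1 0.9 [414.9 203.5] [ 0.6269 -0.2139]
top casting1 0.8 [420.4 261.9] [ 0.4459 -0.2165]
top casting1 0.75 [445.2 213. ] [ 0.5943 -0.3056]
top casting1 0.72 [450.6 254.9] [ 0.4646 -0.3098]
top casting1 0.62 [417.2 234.1] [ 0.5306 -0.2135]
top casting1 0.58 [247.1 169.1] [0.7525 0.3116]
top pin_head 0.66 [329.5 155.2] [0.7676 0.05  ]
top pin_head 0.65 [335.3 192.3] [0.6515 0.0363]
top pin_head 0.61 [387.5 166.6] [ 0.7271 -0.1231]
top pin_head 0.44 [282.1 158.9] [0.7594 0.1933]
top pin_socket 0.88 [333.6 198. ] [0.6521 0.0391]
top tray 0.83 [342.  266.2] [0.4438 0.0168]
scene casting1 0.95 [174.1 199.9] [ 0.4567 -0.2925]
scene casting1 0.91 [206.5 236.1] [ 0.6169 -0.2215]
scene casting1 0.81 [205.6 213.4] [ 0.534 -0.214]
scene casting1 0.81 [203.3 192.5] [ 0.4495 -0.2105]
scene casting1 0.8 [172.5 235.9] [ 0.5914 -0.3064]
scene casting1 0.68 [420.2 253.6] [0.8258 0.2875]
scene casting1 0.57 [307.9 207.1] [0.5889 0.0596]
scene pin_head 0.88 [317.9 232.8] [0.7465 0.0431]
scene pin_head 0.76 [379.3 236.2] [0.7984 0.1821]
scene pin_head 0.6 [282.3 241.8] [ 0.7501 -0.0464]
scene pin_head 0.46 [311.5 209. ] [0.6645 0.0498]
scene pin_socket 0.87 [305.8 224. ] [0.6437 0.0388]
scene tray 0.71 [278.6 195.2] [0.4437 0.0055]
shift mm [  3.6 339.3 150.5]
```

View pics/t15.png

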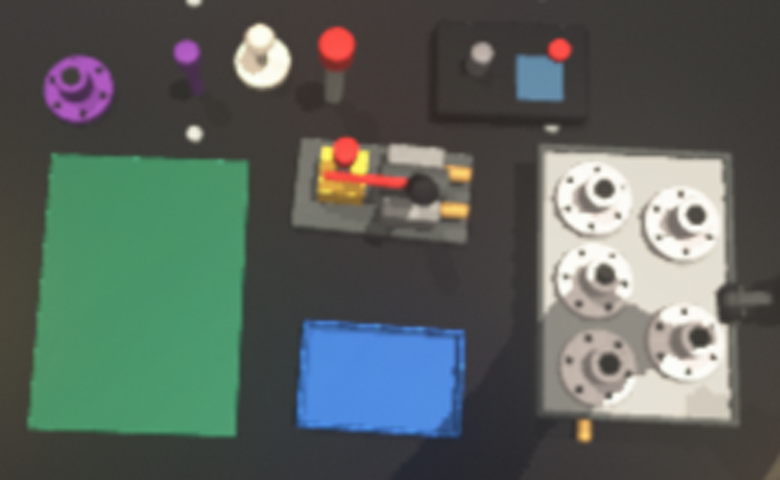

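```bash
python3 -m handwheel '[[0,42,22,0,0,0,0.6],[0,42,22,0,0,0,0.6],[0,42,23,0,0,0,0.6],[0,42,23,0,0,0,0.6],[0,42,23,0,0,0,0.6],[0,42,23,0,0,0,0.6],[0,42,23,0,0,0,0.6],[0,42,23,0,0,0,0.6]]';python3 -m handwheel '[[0,0,0,0.138,0,0,0.6],[0,0,0,0.138,0,0,0.6],[0,0,0,0.138,0,0,0.6],[0,0,0,0.138,0,0,0.6],[0,0,0,0.138,0,0,0.6],[0,0,0,0.138,0,0,0.6],[0,0,0,0.138,0,0,0.6],[0,0,0,0.138,0,0,0.6]]';python3 -m handwheel '[[0,0,0,0.138,0,0,0.6],[0,0,0,0.138,0,0,0.6],[0,0,0,0.138,0,0,0.6],[0,0,0,0.138,0,0,0.6],[0,0,0,0,0,0,0.6],[0,0,0,0,0,0,0.6]]';python3 - <<'E'
from h import *
s,p,Rm=st(); print(Rm.round(3),s["q"])
p=read_camera("wrist"); cv2.imwrite("pics/w16.png",p["color"])
for l,z in (("pin_head",.145),("pin_socket",.07)):
    for d in place_of(p,l): print(l,round(d["score"],2),np.round(d["at"],1),onz(p,d["at"],z)[:2].round(4))
go([.652,.040,.141])
E
```

```text
time: 35.7
position: [0.6525, 0.0401, 0.304]
orientation: [0.001, 1.572, -0.001]
ft_force: [1.0, -1.0, -0.1]
width: 0.0513
time: 36.5
position: [0.6518, 0.0382, 0.3038]
orientation: [0.864, 1.394, -0.866]
ft_force: [-0.1, -0.3, -0.8]
width: 0.0514
time: 37.1
position: [0.6519, 0.0382, 0.3043]
orientation: [1.27, 1.169, -1.272]
ft_force: [-0.2, 0.7, 0.2]
width: 0.0514
[[-0.001  0.996 -0.084]
 [ 0.    -0.084 -0.996]
 [-1.    -0.001  0.   ]] [-4.04587598e-02  3.04848842e-01  1.40539901e-01  1.40778611e+00
 -4.32574551e-05  1.61450111e+00]
pin_head 0.77 [322.5 185.7] [0.6509 0.0416]
pin_head 0.73 [427.9  19. ] [0.7574 0.1866]
pin_head 0.51 [283.4 273.5] [ 0.5961 -0.0608]
pin_socket 0.88 [326.9 173.4] [0.6567 0.0386]
shift mm [163.8  -0.2  -1.8]
```

View pics/w16.png

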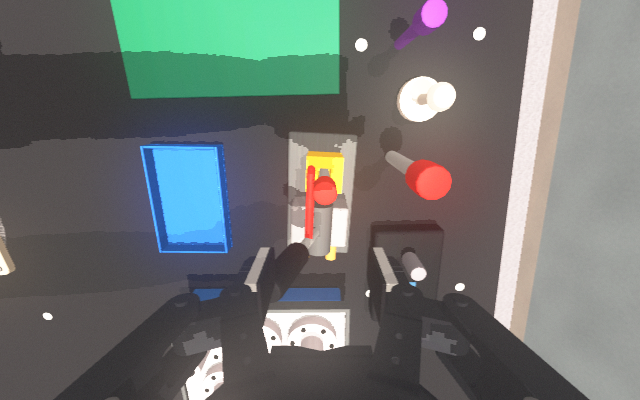

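```bash
python3 -m handwheel '[[25,0,-3,0,0,0,0.6],[40,0,0,0,0,0,0.6],[40,0,0,0,0,0,0.6],[30,0,0,0,0,0,0.6],[12,0,0,0,0,0,0.6],[0,0,0,0,0,0,0.6],[0,0,0,0,0,0,0.6]]'; python3 - <<'E'
from h import *
p=read_camera("wrist"); cv2.imwrite("pics/w17.png",p["color"])
go([.652,.041,.141])
E
```

```text
time: 37.95
position: [0.6535, 0.0411, 0.1596]
orientation: [1.274, 1.165, -1.271]
ft_force: [0.1, -0.4, -0.0]
width: 0.0514
shift mm [19.4 -2.2  0.3]
```

View pics/w17.png

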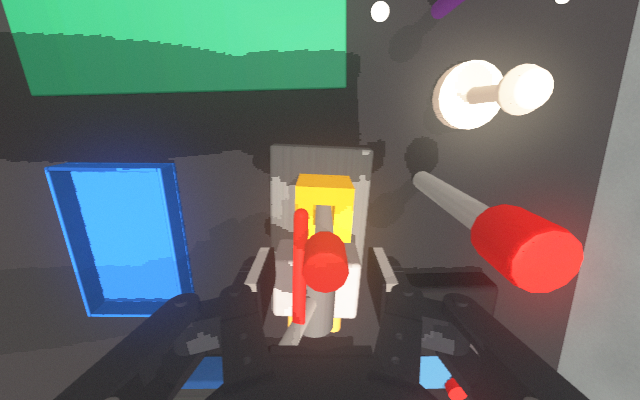

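```bash
python3 -m handwheel '[[12,0,0,0,0,0,0.6],[5,0,0,0,0,0,0.6],[0,0,0,0,0,0,0.6],[0,0,0,0,0,0,0.1],[0,0,0,0,0,0,0.1],[0,0,0,0,0,0,0.1],[0,0,0,0,0,0,0.1],[0,0,0,0,0,0,0.1]]' 60; python3 -m handwheel '[[0,0,0,0,0,0,0.1],[-10,0,0,0,0,0,0.1],[-20,0,0,0,0,0,0.1],[-20,0,0,0,0,0,0.1],[0,0,0,0,0,0,0.1]]'
```

```text
time: 38.8
position: [0.653, 0.0411, 0.1415]
orientation: [1.274, 1.166, -1.272]
ft_force: [0.8, -0.3, 0.7]
width: 0.0243
time: 39.3
position: [0.654, 0.0411, 0.1945]
orientation: [1.275, 1.163, -1.269]
ft_force: [1.2, 0.7, -2.0]
width: 0.0244
```

```bash
python3 -m handwheel '[[-40,0,0,0,0,0,0.1],[-45,0,0,0,0,0,0.1],[-20,-20,0,0,0,0,0.1],[0,-45,3,0,0,0,0.1],[0,-45,4,0,0,0,0.1],[0,-45,4,0,0,0,0.1],[0,-45,3,0,0,0,0.1],[0,-7,0,0,0,0,0.1]]'; python3 -m handwheel '[[0,0,0,0,0,0,0.1],[0,0,0,0,0,0,0.1]]';python3 - <<'E'
from h import *
s,p,Rm=st(); print(p,Rm.round(3),s["ft_force"])
ps={n:read_camera(n) for n in("top","scene")}
w=read_camera("wrist"); cv2.imwrite("pics/w18.png",w["color"])
cv2.imwrite("pics/s18.png",cv2.resize(ps["scene"]["color"][60:310,150:430],None,fx=2.4,fy=2.4))
for n,l in (("top","tray"),("scene","tray")):
    for d in place_of(ps[n],l)[:1]: print(n,l,round(d["score"],2),np.round(d["at"],1),onz(ps[n],d["at"],0)[:2].round(4))
for d in boxes_of(ps["scene"],"casting1"): print(d)
p=ps["top"]; hsv=cv2.cvtColor(p["color"],cv2.COLOR_BGR2HSV)
b=((hsv[...,0]>100)&(hsv[...,0]<125)&(hsv[...,1]>120)&(hsv[...,2]>60)).astype(np.uint8); b[:,:300]=0;b[:,385:]=0;b[:230]=0
r=cv2.minAreaRect(np.argwhere(b)[:,::-1].astype(np.float32)); x=np.array([onz(p,x,.028) for x in cv2.boxPoints(r)]);print("tray",np.round(x,4),x.mean(0))
E
```

```text
time: 40.1
position: [0.4382, 0.0457, 0.2941]
orientation: [1.269, 1.173, -1.278]
ft_force: [0.0, -0.3, -1.4]
width: 0.024
time: 40.3
position: [0.4456, 0.0452, 0.2959]
orientation: [1.273, 1.166, -1.273]
ft_force: [-0.5, 0.1, -1.6]
width: 0.0247
[0.44558621 0.04519298 0.29586889] [[ 0.001  0.996 -0.087]
 [ 0.    -0.087 -0.996]
 [-1.     0.001 -0.   ]] [-0.52702044  0.0500795  -1.60240877]
scene tray 0.95 [278.2 196.2] [0.4476 0.0033]
{'at': [419.6, 250.1], 'score': 0.98}
{'at': [171.2, 195.7], 'score': 0.9}
{'at': [202.7, 187.6], 'score': 0.82}
{'at': [172.1, 231.7], 'score': 0.8}
{'at': [206.5, 208.8], 'score': 0.69}
{'at': [205.7, 234.3], 'score': 0.57}
{'at': [286.4, 133.3], 'score': 0.27}
tray [[1.4397 1.2373 0.028 ]
 [1.4397 1.2373 0.028 ]
 [1.4397 1.2373 0.028 ]
 [1.4397 1.2373 0.028 ]] [1.43965715 1.23734252 0.028     ]
```

View pics/s18.png

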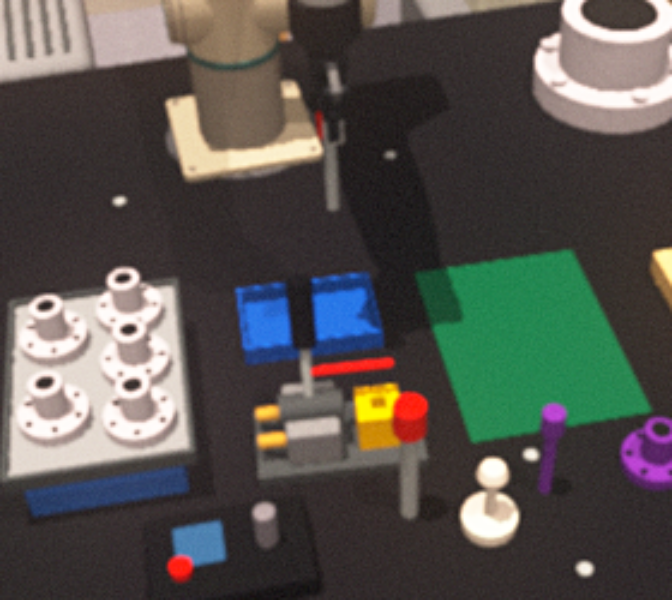

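View pics/w18.png

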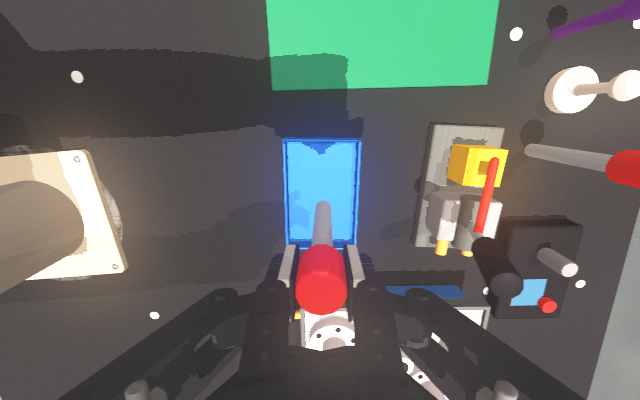

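```bash
python3 - <<'E'
from h import *
p=read_camera("wrist")
x=np.array([onz(p,q,.028) for q in((284,139),(361,139),(358,247),(287,245))]); print(x.round(4)[:,:2],x.mean(0))
x=np.array([onz(p,q,.004) for q in((289,142),(356,142),(353,240),(291,240))]); print(x.round(4)[:,:2],x.mean(0))
E
```

```text
[[ 0.3957  0.0918]
 [ 0.5019  0.0825]
 [ 0.4899 -0.0827]
 [ 0.3796 -0.0695]] [0.44176946 0.00551701 0.028     ]
[[ 0.3992  0.085 ]
 [ 0.4975  0.0763]
 [ 0.4847 -0.0816]
 [ 0.3831 -0.0727]] [0.44111413 0.00177727 0.004     ]
```

```bash
python3 -m handwheel '[[0,0,0,0,-0.137,0,0.1],[0,0,0,0,-0.137,0,0.1],[0,0,0,0,-0.137,0,0.1],[0,0,0,0,-0.137,0,0.1],[0,0,0,0,-0.137,0,0.1],[0,0,0,0,-0.137,0,0.1],[0,0,0,0,-0.137,0,0.1],[0,0,0,0,0,0,0.1]]'; python3 - <<'E'
from h import *
s,p,Rm=st(); print(p,Rm.round(3),np.round(s["q"],2))
ey=np.array([.087,.996,0]); print("local",(p-[.442,.005,0])@ey,(p-[.442,.005,0])@[.996,-.087,0])
t=np.array([.442,.005,0])+.030*ey; go([t[0],t[1],.085])
E
```

```text
time: 41.45
position: [0.4448, 0.0469, 0.2919]
orientation: [0.497, 0.468, -1.602]
ft_force: [-0.7, 0.6, -2.4]
width: 0.0248
[0.44479135 0.04688648 0.29188825] [[-0.074  0.996 -0.042]
 [-0.817 -0.085 -0.57 ]
 [-0.572 -0.008  0.82 ]] [ 0.42  0.29 -0.2   1.69 -0.8   2.33]
local 0.04196178272196057 -0.0008639408558937889
shift mm [ 128.2    2.5 -162.8]
```

```bash
python3 -m handwheel '[[20,1,-26,0,0,0,0.1],[28,1,-35,0,0,0,0.1],[28,0,-36,0,0,0,0.1],[28,0,-36,0,0,0,0.1],[20,0,-25,0,0,0,0.1],[4,0,-5,0,0,0,0.1],[0,0,0,0,0,0,0.1]]'; python3 - <<'E'
from h import *
s,p,Rm=st(); print(p,Rm.round(3))
d=Rm[:,0]; print("tip",p+.1115*d)
ey=np.array([.087,.996,0]); c=np.array([.442,.005,0]); print("tip local",(p+.1115*d-c)@ey,"tcp",(p-c)@ey)
w=read_camera("wrist"); cv2.imwrite("pics/w19.png",w["color"])
w=read_camera("scene"); cv2.imwrite("pics/s19.png",cv2.resize(w["color"][100:310,180:430],None,fx=2.6,fy=2.6))
E
```

```text
time: 42.15
position: [0.4463, 0.0336, 0.0895]
orientation: [0.506, 0.464, -1.601]
ft_force: [0.2, -1.2, -0.3]
width: 0.0243
[0.44633967 0.03360204 0.08945069] [[-0.072  0.996 -0.05 ]
 [-0.815 -0.088 -0.573]
 [-0.575 -0.     0.818]]
tip [ 0.4383088  -0.05725884  0.02532538]
tip local -0.06233094220901276 tcp 0.02886518400969949
```

View pics/s19.png

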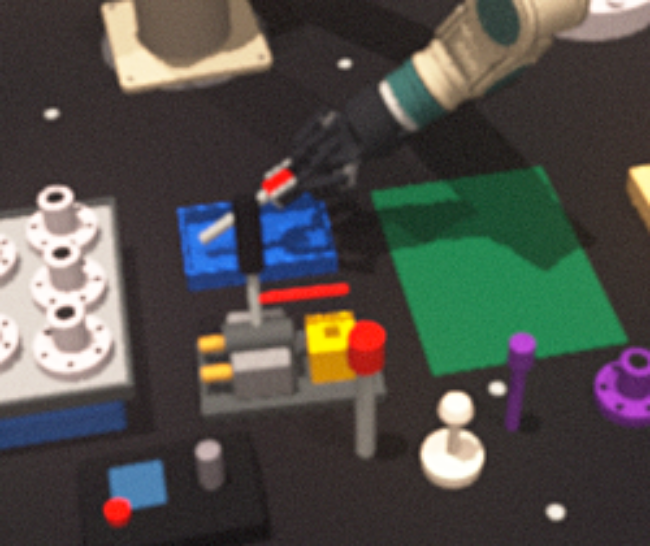

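View pics/w19.png

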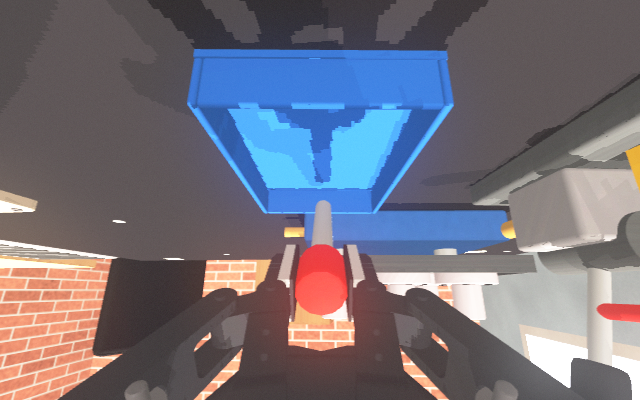

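```bash
python3 -m handwheel '[[4,0,-5,0,0,0,0.1],[3,0,-4,0,0,0,0.1],[1,0,-2,0,0,0,0.1],[0,0,0,0,0,0,0.1]]' 30; python3 -m handwheel '[[2,0,-3,0,0,0,0.1],[0,0,0,0,0,0,0.1]]' 20
```

```text
time: 42.65
position: [0.4459, 0.0337, 0.0754]
orientation: [0.505, 0.464, -1.601]
ft_force: [-0.3, -0.3, -2.4]
width: 0.0242
time: 42.85
position: [0.4458, 0.0338, 0.0716]
orientation: [0.505, 0.464, -1.601]
ft_force: [-0.1, 1.3, -1.8]
width: 0.0244
```

```bash
python3 -m handwheel '[[3,0,-6,0,0,0,0.1],[2,0,-7,0,0,0,0.1],[0,0,0,0,0,0,0.1]]' 20; python3 -m handwheel '[[2,0,-8,0,0,0,0.1],[1,0,-8,0,0,0,0.1],[0,0,0,0,0,0,0.1]]'; python3 - <<'E'
from h import *
w=read_camera("wrist"); cv2.imwrite("pics/w20.png",w["color"])
E
```

```text
time: 43.15
position: [0.4481, 0.0374, 0.0594]
orientation: [0.505, 0.459, -1.597]
ft_force: [1.8, 2.1, 4.5]
width: 0.0245
time: 43.45
position: [0.4481, 0.0441, 0.0439]
orientation: [0.505, 0.461, -1.598]
ft_force: [2.3, 1.7, 3.1]
width: 0.0247
```

View pics/w20.png

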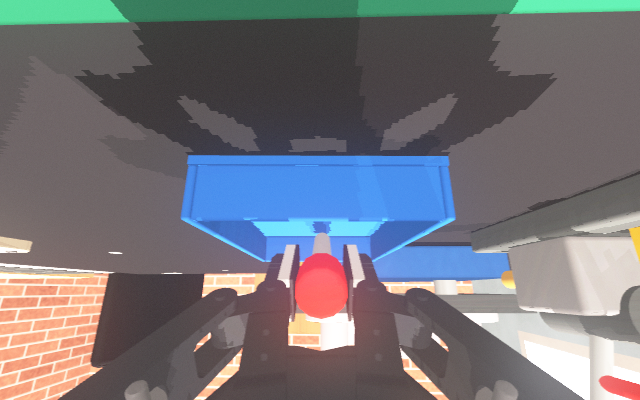

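```bash
python3 -m handwheel '[[2,0,-7,0,0,0,0.1],[2,0,-6,0,0,0,0.1],[0,0,0,0,0,0,0.1],[0,0,0,0,0,0,0.45],[0,0,0,0,0,0,0.45],[0,0,0,0,0,0,0.45],[0,0,0,0,0,0,0.45]]'; python3 -m handwheel '[[-20,0,5,0,0,0,0.45],[-30,0,20,0,0,0,0.45],[-30,0,30,0,0,0,0.45],[-20,0,40,0,0,0,0.45],[-20,0,40,0,0,0,0.45],[0,0,0,0,0,0,0.45]]'; python3 - <<'E'
from h import *
w=read_camera("wrist"); cv2.imwrite("pics/w21.png",w["color"])
w=read_camera("scene"); cv2.imwrite("pics/s21.png",cv2.resize(w["color"][100:310,180:430],None,fx=2.6,fy=2.6))
E
```

```text
time: 44.2
position: [0.4466, 0.0477, 0.0304]
orientation: [0.505, 0.464, -1.602]
ft_force: [-0.9, -0.1, 0.2]
width: 0.0386
time: 44.8
position: [0.4512, 0.0691, 0.2153]
orientation: [0.514, 0.46, -1.597]
ft_force: [0.4, 0.5, 0.7]
width: 0.0384
```

View pics/s21.png

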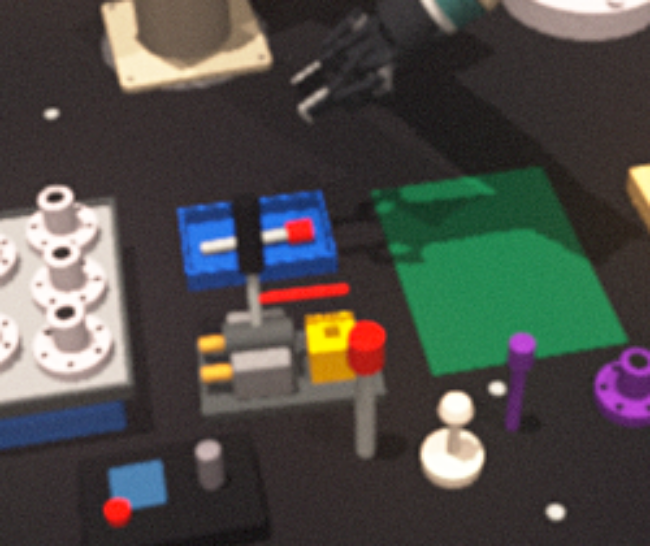

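View pics/w21.png

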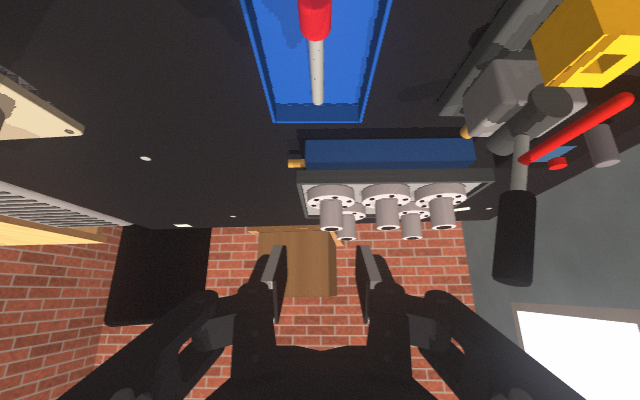

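```bash
python3 -m handwheel '[[0,0,0,0,0.137,0,0.45],[0,0,0,0,0.137,0,0.45],[0,0,0,0,0.137,0,0.45],[0,0,0,0,0.137,0,0.45],[0,0,0,0,0.137,0,0],[0,0,0,0,0.137,0,0],[0,0,0,0,0.137,0,0],[0,0,0,0,0,0,0]]'; python3 -m handwheel '[[-20,0,0,-0.143,0,0,0],[-20,0,0,-0.143,0,0,0],[-20,0,0,-0.143,0,0,0],[-10,0,0,-0.143,0,0,0],[0,0,0,-0.143,0,0,0],[0,0,0,-0.143,0,0,0],[0,0,0,-0.143,0,0,0],[0,0,0,-0.143,0,0,0]]';  python3 -m handwheel '[[0,0,0,-0.143,0,0,0],[0,0,0,-0.143,0,0,0],[0,0,0,-0.143,0,0,0],[0,0,0,0,0,0,0]]'; python3 - <<'E'
from h import *
s,p,Rm=st(); print(p,Rm.round(3))
ps={n:read_camera(n) for n in("top","scene","wrist")}
for n in ps:
  for l,z in (("lever_grip",.187),("pin_socket",.07),("casting1",.075)):
    for d in place_of(ps[n],l): 
      if d["score"]>.3: print(n,l,round(d["score"],2),np.round(d["at"],1),onz(ps[n],d["at"],z)[:2].round(4))
cv2.imwrite("pics/w22.png",ps["wrist"]["color"])
cv2.imwrite("pics/t22.png",cv2.resize(ps["top"]["color"][140:300,220:480],None,fx=3,fy=3,interpolation=cv2.INTER_CUBIC))
go([.530,-.026,.182])
E
```

```text
time: 45.7
position: [0.4479, 0.0664, 0.2088]
orientation: [1.276, 1.166, -1.278]
ft_force: [0.0, -0.5, -0.3]
width: 0.0002
time: 46.5
position: [0.4483, 0.0693, 0.2781]
orientation: [0.395, 1.538, -0.4]
ft_force: [-0.0, 0.2, -0.4]
width: 0.0001
time: 46.9
position: [0.4483, 0.0693, 0.2783]
orientation: [0.065, 1.574, -0.067]
ft_force: [-0.5, 0.2, -0.5]
width: -0.0002
[0.4483082  0.06928492 0.27828296] [[-0.004  0.084  0.996]
 [-0.001  0.996 -0.084]
 [-1.    -0.002 -0.004]]
top lever_grip 0.64 [358.5 201.1] [ 0.6134 -0.0269]
top pin_socket 0.7 [334.1 196.5] [0.657  0.0374]
top casting1 0.9 [417.5 260. ] [ 0.4519 -0.2082]
top casting1 0.84 [445.9 255.7] [ 0.4626 -0.2953]
top casting1 0.8 [444.9 210. ] [ 0.6038 -0.3056]
top casting1 0.74 [413.7 207. ] [ 0.6158 -0.2093]
top casting1 0.66 [249.6 171.9] [0.743  0.3035]
top casting1 0.61 [416.2 232.5] [ 0.5357 -0.2108]
scene lever_grip 0.79 [273.8 186.9] [ 0.6018 -0.0316]
scene pin_socket 0.98 [307.2 226.1] [0.652  0.0404]
scene pin_socket 0.45 [174.4 234. ] [ 0.5813 -0.3019]
scene casting1 0.88 [175.8 232.9] [ 0.5832 -0.2974]
scene casting1 0.86 [208.3 215.3] [ 0.5432 -0.2078]
scene casting1 0.81 [176.3 201.7] [ 0.4657 -0.2871]
scene casting1 0.78 [420.2 252.2] [0.8216 0.2894]
scene casting1 0.74 [206.4 235.9] [ 0.6161 -0.2216]
scene casting1 0.68 [204.4 188.5] [ 0.4337 -0.2055]
wrist pin_socket 0.72 [312.1 320.6] [0.654  0.0367]
wrist casting1 0.97 [117.3 258.2] [ 0.5274 -0.2118]
wrist casting1 0.97 [ 98.4 195.4] [ 0.4402 -0.2084]
wrist casting1 0.85 [131.  310.8] [ 0.611 -0.218]
wrist casting1 0.83 [ 36.8 218.8] [ 0.4636 -0.2969]
wrist casting1 0.67 [ 65.7 299.6] [ 0.5847 -0.3041]
wrist casting1 0.62 [478.1 333. ] [0.6923 0.2767]
shift mm [ 98.2 -87.3  88.7]
```

View pics/w22.png

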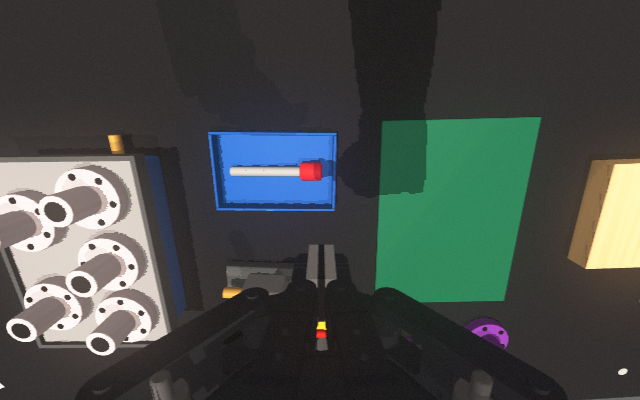

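View pics/t22.png

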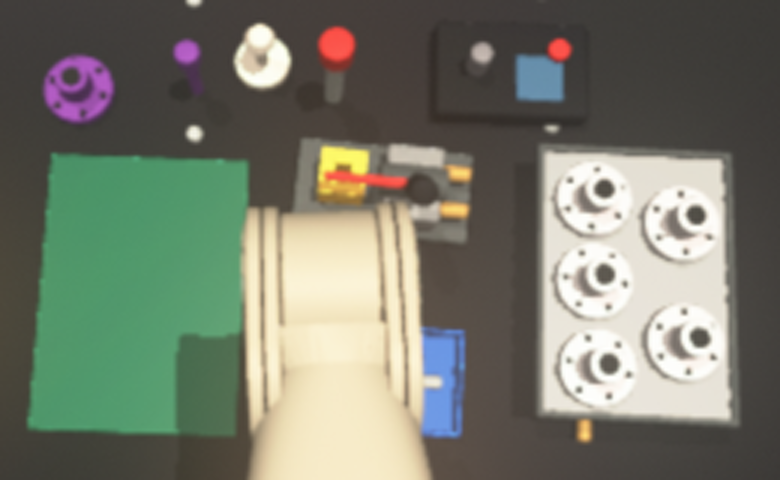

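```bash
python3 -m handwheel '[[0,-44,25,0,0,0,0],[10,-43,24,0,0,0,0],[40,0,24,0,0,0,0],[40,0,10,0,0,0,0],[6,0,0,0,0,0,0],[0,0,0,0,0,0,0]]'; python3 - <<'E'
from h import *
go([.560,-.0285,.182])
p=read_camera("wrist"); cv2.imwrite("pics/w23.png",p["color"])
E
```

```text
time: 48.1
position: [0.5224, -0.0241, 0.1828]
orientation: [0.067, 1.574, -0.066]
ft_force: [0.3, -0.5, -0.3]
width: 0.0002
shift mm [ 0.6 -1.2 37.9]
```

View pics/w23.png

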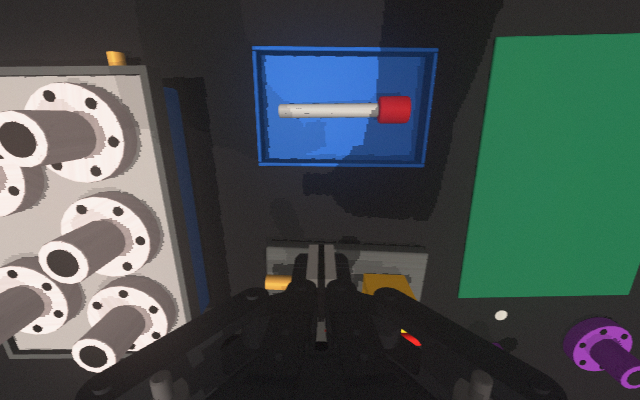

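```bash
python3 -m handwheel '[[0,-2,10,0,0,0,0],[0,0,10,0,0,0,0],[0,0,10,0,0,0,0],[0,0,8,0,0,0,0],[0,0,8,0,0,0,0]]'; python3 -m handwheel '[[0,0,8,0,0,0,0],[0,0,8,0,0,0,0],[0,0,8,0,0,0,0]]'; python3 -m handwheel '[[0,0,6,0,0,0,0],[0,0,6,0,0,0,0]]';python3 - <<'E'
from h import *
p=read_camera("scene"); cv2.imwrite("pics/s24.png",cv2.resize(p["color"][100:310,180:430],None,fx=2.6,fy=2.6))
p=read_camera("wrist"); cv2.imwrite("pics/w24.png",p["color"])
E
```

```text
time: 48.65
position: [0.5709, -0.0303, 0.1846]
orientation: [0.066, 1.569, -0.067]
ft_force: [-0.7, -0.8, -0.3]
width: -0.0001
time: 48.95
position: [0.5933, -0.032, 0.1837]
orientation: [0.067, 1.572, -0.066]
ft_force: [-4.0, 0.9, 2.0]
width: 0.0003
time: 49.15
position: [0.6058, -0.0332, 0.184]
orientation: [0.067, 1.571, -0.066]
ft_force: [-4.8, 2.0, 2.0]
width: 0.0001
```

View pics/s24.png

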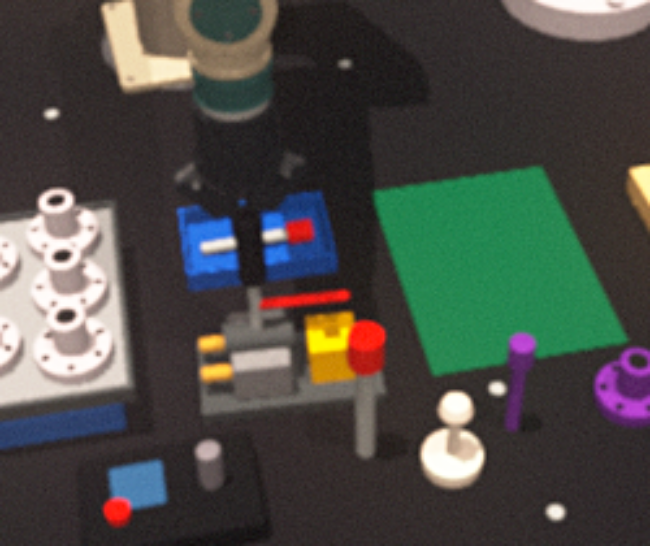

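```bash
python3 -m handwheel '[[0,0,6,0,0,0,0],[0,0,5,0,0,0,0],[0,0,5,0,0,0,0]]'; python3 -m handwheel '[[0,0,5,0,0,0,0],[0,0,5,0,0,0,0],[0,0,5,0,0,0,0]]'; python3 -m handwheel '[[0,0,5,0,0,0,0],[0,0,5,0,0,0,0]]'; python3 -m handwheel '[[0,0,5,0,0,0,0],[0,0,5,0,0,0,0]]'
```

```text
time: 49.55
position: [0.6139, -0.0335, 0.182]
orientation: [0.067, 1.586, -0.066]
ft_force: [-15.6, 2.2, 2.4]
width: -0.0002
time: 49.85
position: [0.6315, -0.0358, 0.1823]
orientation: [0.066, 1.581, -0.067]
ft_force: [-11.8, 0.7, 2.1]
width: 0.0
time: 50.05
position: [0.6454, -0.0371, 0.1831]
orientation: [0.066, 1.572, -0.068]
ft_force: [-2.3, -1.4, -1.1]
width: -0.0001
time: 50.25
position: [0.6536, -0.0375, 0.1836]
orientation: [0.067, 1.577, -0.067]
ft_force: [-15.0, -0.7, 7.9]
width: 0.0001
```

```bash
python3 -m handwheel '[[0,0,-10,0,0,0,0],[0,0,-20,0,0,0,0],[0,0,-35,0,0,0,0],[0,0,-40,0,0,0,0],[-20,0,-40,0,0,0,0],[-40,0,-20,0,0,0,0],[-40,0,0,0,0,0,0],[0,0,0,0,0,0,0]]'; python3 - <<'E'
from h import *
ps={n:read_camera(n) for n in("top","scene","wrist")}
cv2.imwrite("pics/s25.png",cv2.resize(ps["scene"]["color"][120:320,120:440],None,fx=2.4,fy=2.4))
cv2.imwrite("pics/w25.png",ps["wrist"]["color"])
for n in ps:
  for l,z in (("lever_grip",.187),("deck",.061),("tray",0),("casting1",.061),("pin_head",.017),("pin_tip",.012)):
    for d in place_of(ps[n],l): 
      if d["score"]>.4: print(n,l,round(d["score"],2),np.round(d["at"],1),onz(ps[n],d["at"],z)[:2].round(4))
E
```

```text
time: 51.05
position: [0.4964, -0.0243, 0.2917]
orientation: [0.065, 1.553, -0.068]
ft_force: [2.2, 0.8, 0.7]
width: -0.0
top lever_grip 0.67 [361.6 174.6] [ 0.6914 -0.0394]
top deck 0.73 [428.6 233. ] [ 0.5351 -0.2526]
top tray 0.85 [346.3 268.1] [0.4375 0.0033]
top casting1 0.86 [248.9 168.6] [0.7585 0.3085]
top casting1 0.72 [416.9 263.6] [ 0.442  -0.2089]
top casting1 0.61 [444.8 214.7] [ 0.5916 -0.3084]
top casting1 0.58 [412.3 234.9] [ 0.5305 -0.2016]
top casting1 0.57 [414.7 210.4] [ 0.6078 -0.215 ]
top pin_head 0.62 [330.5 264.1] [0.4502 0.0538]
top pin_head 0.55 [327.4 156.9] [0.8073 0.0534]
top pin_head 0.47 [282.5 159.9] [0.8005 0.2044]
top pin_tip 0.5 [285.8 168.7] [0.7709 0.1939]
top pin_tip 0.46 [330.2 171.2] [0.7584 0.0454]
scene lever_grip 0.8 [279.7 209. ] [ 0.6824 -0.0347]
scene lever_grip 0.56 [298.3 189.5] [0.6285 0.0257]
scene deck 0.7 [190.  218.2] [ 0.5262 -0.2577]
scene tray 0.94 [277.7 193.8] [0.4369 0.0042]
scene casting1 0.91 [205.9 195. ] [ 0.4467 -0.205 ]
scene casting1 0.82 [176.8 207.1] [ 0.4728 -0.2891]
scene casting1 0.8 [206.3 237.2] [ 0.6077 -0.2231
[... 402 characters left out ...]
52]
scene pin_tip 0.69 [258.1 196.9] [ 0.4458 -0.0572]
scene pin_tip 0.59 [375.2 265.3] [0.7844 0.1879]
wrist deck 0.76 [149.2 218.7] [ 0.5314 -0.2623]
wrist tray 0.83 [339.6 127.5] [0.4377 0.0062]
wrist tray 0.44 [127.8 256.6] [ 0.6151 -0.3583]
wrist casting1 0.97 [531.4 302.8] [0.7129 0.2735]
wrist casting1 0.94 [182.5 211.2] [ 0.5246 -0.2147]
wrist casting1 0.93 [104.8 175.1] [ 0.4674 -0.3028]
wrist casting1 0.89 [128.4 256.8] [ 0.5858 -0.3078]
wrist casting1 0.79 [170.5 148.8] [ 0.4416 -0.2098]
wrist pin_head 0.7 [376.4 128.7] [0.4426 0.0555]
wrist pin_tip 0.7 [458.5 312. ] [0.763  0.1907]
wrist pin_tip 0.67 [293.1 131.9] [ 0.4374 -0.0595]
wrist pin_tip 0.54 [416.6 327.2] [0.7896 0.1191]
```

View pics/s25.png

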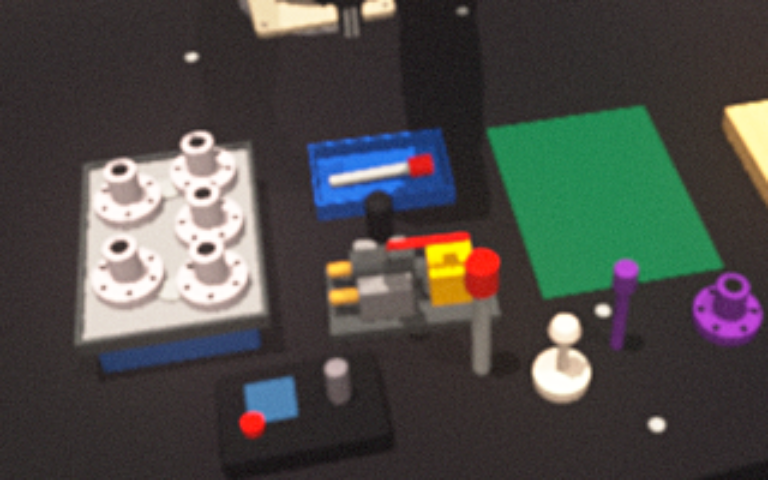

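View pics/w25.png

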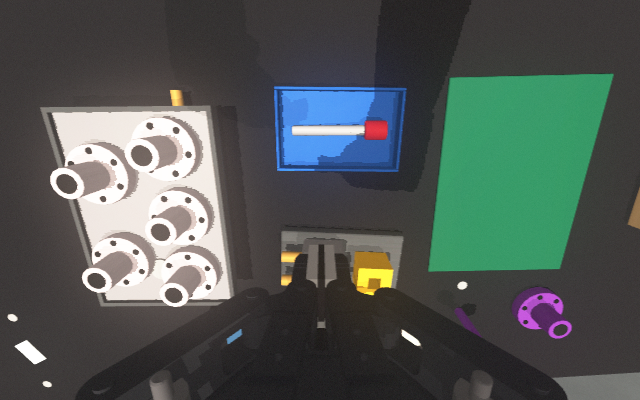

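```bash
python3 -m handwheel '[[0,0,0,0,0,0,0],[0,0,0,0,0,0,0],[0,0,0,0,0,0,0],[0,0,0,0,0,0,0],[0,0,0,0,0,0,0],[0,0,0,0,0,0,0],[0,0,0,0,0,0,0],[0,0,0,0,0,0,0]]'; python3 - <<'E'
from h import *
p=read_camera("scene")
im=p["color"].copy(); a=-.07; c=np.array([.531,-.258]); Rz=np.array([[np.cos(a),-np.sin(a)],[np.sin(a),np.cos(a)]])
for z,col in((.061,(0,0,255)),(.075,(0,255,0))):
    pts=np.array([proj(p,[*(c+Rz@np.array((i*.134,j*.094))),z]) for i,j in((1,1),(1,-1),(-1,-1),(-1,1))]); cv2.polylines(im,[np.round(pts*16).astype(int)],True,col,1,cv2.LINE_AA,4)
cv2.imwrite("pics/s26.png",cv2.resize(im[150:290,130:330],None,fx=4,fy=4))
print([(np.round(d["at"]),d["score"]) for d in place_of(p,"lever_grip")])
E
```

```text
time: 52.9
position: [0.492, -0.0236, 0.2841]
orientation: [0.067, 1.57, -0.067]
ft_force: [-0.4, 0.6, 0.1]
width: -0.0003
[(array([276., 210.]), 0.96), (array([306., 224.]), 0.31)]
```

View pics/s26.png

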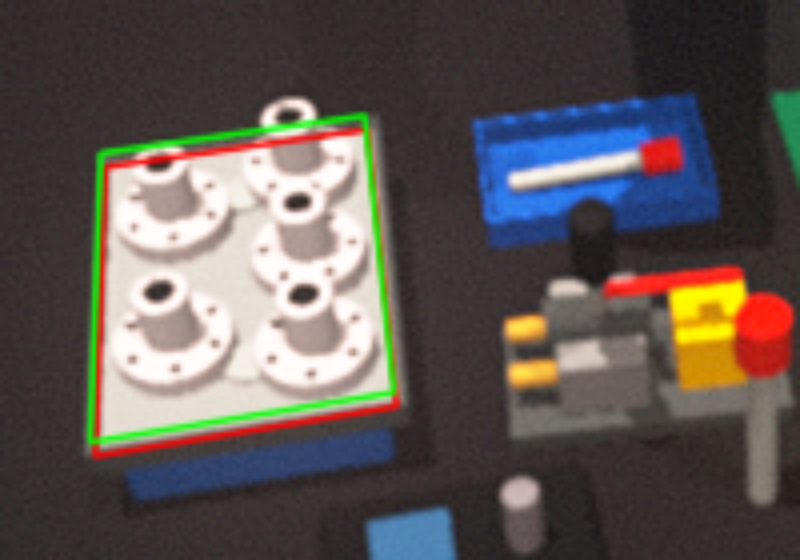

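```bash
python3 -c "from workcell import *; print(sign_off())"
```

```text
the job is handed in; nothing more can be done
None
```

The job is done and handed in at about 53 s on the robot's clock. No verdict was reported.

- **Castings:** five were present. All five stand flange down inside the deck rim, and the mat is empty. The purple look-alikes and the other bystanders were left where they were.
- **Pin:** I pulled the smaller red-headed pin out of its socket and laid it flat in the blue tray, before touching the lever.
- **Lever:** I pushed it past the detent, reading about 16 N at most, with the fingertips closed. It snapped to float and stayed there after I backed off; a reading about 2 s later put it in the same place.

**Last checks:** the grip was measured at about (0.684, -0.036), against an expected x of 0.683 at float. The deck outline in the last scene picture fits 61 mm above the granite better than 75 mm, so the deck has sunk.

Single network readings disagreed by up to about 1 cm, and the top camera missed one casting in the final round. The scene camera found all five, and they are plain in the pictures. No check failed.

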